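# Load a cartridge into its dock and draw it home with the draw latch

### The job

Lift the amber bottle out of the dock's bay and stand it upright on the free black bench top, then lay the blue-and-white cartridge in the bay with its white, steel-keeper end against the rubber seal. Swing the latch's steel loop over so that it lies behind the cartridge's keeper, and only then press the red lever down flat past centre, so that the loop hooks the keeper and draws the cartridge tight on the seal. Keep the bottle and the cartridge upright, and leave everything else on the bench where it is.

Things in the scene. Friction and masses are not known exactly. Their poses are not given: they have to be found in the camera images.
- dock: Fixed dock: aluminium base 195 x 100 x 10 mm with an open bay, a white manifold block and a draw latch on it. Origin: middle of the base's underside, on the bench. x runs from the bay's open end to the manifold; z up. Bay floor z=10 mm, from x=-97 to the seal; grey rails 67 mm apart inside (y=+-33.5), lips flare outward up to z=34. Manifold x=27 to 98, y=+-36, top z=48.
- seal_face (a point): Middle of the rubber seal's free face, fixed in the dock frame at x=12.5, y=0, z=30 mm; the seal is 46 mm wide and 28 mm high, and is pressed in towards +x.
- latch_pivot (a point): Lever's pivot, a cross axis along the dock's y, at x=42.5, y=0, z=58 mm in the dock frame. Axes as the dock's.
- lever (a joint): Angle (rad) of the red-gripped latch lever: 0 = shut, flat along +x over the manifold; grows as its end rises and goes over to -x; 1.57 = upright, 1.9 = stop. Stiff hinge (0.1 N m), stays where left. 73 mm long, 29 mm wide; the pressed face (upper one when shut, -x one when upright) is 13 mm off the pivot line. Shut on a hooked loop it locks over centre; needs under 10 N.
- lever_tip (a point): Point 1 mm from the lever's free end, mid-thickness of the grip: 72 mm out from the pivot along the lever, 8.5 mm off the pivot line towards the pressed face. A lever that leans past upright overhangs the seal end of the bay (by up to about 10 mm, up to 140 mm above the bench), so the cartridge cannot always come straight down into place; it can be set down further out and slid in.
- loop_hinge (a point): Middle of the loop's hinge axis (along y) on the lever, 24 mm from the pivot: with the lever shut 23.6 mm towards +x and 4.2 mm below it; it turns with the lever.
- loop (a joint): Angle (rad) of the steel loop on the lever: 0 = as in the shut latch (bar 83.6 mm towards -x and 3.2 mm above the hinge); grows as the loop swings up and over towards the manifold, stop 3.55. The loop's slope in the dock's x-z plane (from +x up to +z) is 3.10 + lever - loop. Swings freely: away from upright it falls by its own weight (80 g).
- loop_bar (a point): Middle of the loop's end bar, a round 8 mm steel bar along the dock's y, 84 mm from the loop's hinge. The loop is 64 mm wide over all, 48 mm clear inside, and passes outside the lever. At the start it stands nearly upright or leans back over the manifold.
- seal (a joint): How far (m) the spring-backed rubber seal is pressed in: 0 = free, 0.006 = stop; 3500 N/m. About 0.004 with the latch shut on a hooked cartridge.
- cartridge_center (a point): Middle of the loose cartridge's box, 115 x 62 x 38 mm (x, y, z), 19 mm above its underside; 0.35 kg, balanced near its handle. x points to the white end, the one that goes to the seal; the other end is blue. In the dock: y=0, z=29 mm, x=-45 mm when it just touches the free seal, -41 drawn home; further out than -52 the loop cannot pass behind the keeper.
- cartridge_handle (a point): Middle of the cartridge's black handle, a rib 40 mm long (x), 14 mm wide (y), standing 26 mm proud of the box's top. This point is 34 mm behind the centre (x=-34) and 52 mm above the underside.
- cartridge_keeper (a point): Where the middle of the loop's bar lies when hooked: 23.5 mm ahead of the cartridge's centre, 47 mm above its underside. Keeper 32 mm wide: a flat saddle (z=43 above the underside) from here to 31 mm behind; a wall 4 mm ahead, with a lip reaching back over this point (z=52.5 to 56). The bar is laid on the saddle behind the lip and slides under it as the lever goes down.
- bottle_center (a point): Middle of the amber bottle with dark screw cap (60 mm diameter, 130 mm tall, 0.25 kg): on its axis, 65 mm above its underside. Body up to 79 mm; the top 35 mm is the cap, about 34 mm across. At the start it stands in the bay.
- beaker_100: Glass beaker, 56 x 63 x 70 mm, standing near the dock; origin under its centre. Leave alone.
- filter_box: White and red carton, 70 x 70 x 35 mm, lying near the cartridge; origin under its centre. Leave alone.
- wash_bottle: White wash bottle with red cap and spout, 65 x 109 x 193 mm, origin under its centre. Leave alone.
- solvent_bottle: Clear bottle with grey cap, 90 mm diameter, 179 mm tall, origin under its centre. Leave alone.
- vial_box: Blue vial box with clear lid, 100 x 130 x 48 mm, origin under its centre. Leave alone.
- bench_mid (a point): A fixed mark on the bench top. The bench runs along the direction (0.5, -0.866) in x, y and is deep along (0.866, 0.5). From this mark the black top is clear of equipment from -0.31 to +0.24 m along the first direction and from -0.10 to +0.13 m along the second, apart from the things listed here.
There are look-alikes about, which are no part of the job. Leave any green look-alike of the part that bears bottle_center alone.

How it is judged:
By the outcome, as a careful person would: the job done as asked, in the order asked, and still so for the second after the job is handed in, with the robot touching nothing.
It also fails if it takes over 72 s, if anything falls off the work surface, if the arm or the gripper's body presses on something with over 40 N, if the wrist force passes 120 N, or if a joint passes its speed limit or range.

### The arm

A 6-joint arm with a two-finger parallel gripper is mounted at the origin on a cart in front of the work surface, level with it; the furniture and walls round the work are solid. World frame = base frame: x ahead of the robot, y to its left, z up, the work surface at z = 0. Lengths are in m, angles in degrees, forces in N, time in s.
With the tool pointing down it reaches from about 0.375 to 0.9 m from the base axis. Payload 3.1 kg.
Tool frame: the origin (TCP) lies between the finger pads; the fingertips stand 11 mm ahead of it and the grasp point (between the pads) lies 8 mm behind it; z points along the fingers, y is the line along which they close (so a half turn about z gives the same grasp; the last joint's range is limited). The gripper opens to 87 mm and grips with 3 to 60 N. Pads are 19 mm wide; open, the fingers measure 117 mm over their backs; the gripper's body (75 mm by 190 mm) begins 51 mm behind the grasp point.
Start: joints at [-84.082, 30.224, 82.088, -0, 67.689, -10.227], TCP at [0.174, -0.6, 0.206] pointing down, gripper open.
Joint ranges: [-176.69, 176.69], [-43.24, 126.21], [12.49, 139.97], [-82, 262], [0, 151.66], [-163.58, 163.58]. Speed limits (degrees/s): [159.86, 159.86, 180, 180, 180, 180].

### API

Orientations are given as a 3x3 rotation matrix whose columns are the frame's x, y, z axes.
In Python, from rig import bot, viewer, workorder, nets gives the robot as it stands. The module is installed in compiled form; this text tells all that it offers.
- The arm moves only by the tool move_arm, never from a script. Its argument "increments" is a list of rows, each a list of 7 numbers: the shift along the tool's x, y, z normalised to -1 to 1, where 1 is 0.3 m, then the turn, a rotation vector about the tool's x, y, z normalised to -1 to 1, where 1 is pi rad, then the opening, from 0 (shut) to 1 (fully open). In form: [[tx, ty, tz, wx, wy, wz, grip], ...]. A call has 1 to 10 rows; each row is the pose to reach, as a shift and turn from the pose commanded when the call began, along the tool's axes at that moment, turning the shorter way round; what a row does not reach only later rows make up. A row lasts 1/12 s, in which the tool goes at most 41.7 mm and 7.16 degrees, less where a joint would pass 70% of its speed; a pose out of reach is approached as far as the arm can. A call with a number of a shift or a turn outside -1 to 1 is refused whole. A call with a gripper value outside its range is refused whole. The fingers move at their own pace and stop on an object; the grip force is fixed at half the most. Time passes only in rows, so rows that repeat a pose let the fingers close. It gives the time, the measured TCP pose, the force, the opening and the grip force at its end, in the units of the state.
- bot.read_state(): the state, without advancing time (a new reading comes with each control period).
- viewer.capture(name): name is "scene" or "top" or "wrist"; returns a dict with "image" (400x640x3 uint8, blue, green, red), "K" (3x3 intrinsics, pixels), "eye" and "orientation" of the camera in the world. Camera axes: x right, y up, looking along -z (the intrinsics and any distortion apply to the point x, -y, -z); pixel columns grow to the right and rows downward; lengths in m; the calibration is good to about 2 mm. A picture is of the moment at which its call begins. There is no depth.
- workorder.hand_in(): hands the job in; it is judged then, once.
Trained networks look in the newest picture that a camera, given by its name, has taken for a name from the list of things; names that differ only in an ending like _2 or _b are one class to them, and where a whole thing is asked for, a point or a joint stands for the part that bears it (a point fixed in the world has none). Each returns a list of dicts, best first, with "conf" (0 to 1); they miss things now and then, are a little off and sometimes report something else, mostly with a low value. They report only what shows in the picture. A call takes as long as a camera call. They do not tell look-alikes from the thing itself.
- nets.find_in(camera, thing): "location" ([column, row] in pixels, amid what is visible of it).
The state is a dict: "time_s": time; "joint_positions": joint angles; "qvel": joint speeds; "tau": joint torques, N m; "position": TCP position; "tcp_rot": TCP orientation; "force": force on the tool from outside, world axes, zero at the start; "moment": the same for the moment, N m; "opening": opening from 0.0 (shut) to 1.0 (fully open); "grasp_force": force on a finger pad.
Only numpy, scipy, OpenCV 4.12 (cv2) and the standard library are available. Lean on these libraries where they do the work, as an engineer would, in place of code of your own. Each camera call takes 0.05 s, during which the arm holds its last target. There are 200 camera calls.

## Working session

There is one attempt and no reset: what is moved stays moved. The work goes in short steps, Python scripts to look and compute and a tool call to move; the robot and the scene stay as the last step left them, time stands still between calls to the robot, and variables do not carry over. Pictures are saved under pics/ and viewed, at most 10 in all, crops included, and the job is handed in when it is done.

Besides the shell and the picture viewer there is one more tool, called after "Call:" as name(argument=value, ...), one argument or row to a line, values as JSON. move_arm: Moves the arm, as the interface text tells. Its arguments: {"type":"object","properties":{"increments":{"type":"array"}},"required":["increments"]}

```bash
mkdir -p pics; cat > h.py <<'E'
import numpy as np, cv2
from rig import bot, viewer, workorder, nets
def cap(n,save=None):
    c=viewer.capture(n)
    if save: cv2.imwrite('pics/'+save,c['image'])
    return c
def ray(c,px):
    K=np.array(c['K']);v=np.linalg.solve(K,[px[0],px[1],1.0]);v=np.array([v[0],-v[1],-v[2]])
    d=np.array(c['orientation'])@v;return np.array(c['eye']),d/np.linalg.norm(d)
def onz(c,px,z):
    e,d=ray(c,px);return e+d*(z-e[2])/d[2]
def tri(rs):
    A=np.zeros((3,3));b=np.zeros(3)
    for e,d in rs:
        P=np.eye(3)-np.outer(d,d);A+=P;b+=P@e
    x=np.linalg.solve(A,b);return x,[round(1000*np.linalg.norm((np.eye(3)-np.outer(d,d))@(x-e)),1) for e,d in rs]
def proj(c,p):
    q=np.array(c['orientation']).T@(np.array(p)-np.array(c['eye']));q=np.array([q[0],-q[1],-q[2]]);u=np.array(c['K'])@q;return u[:2]/u[2]
E
python3 - <<'E'
from h import *
np.set_printoptions(precision=3,suppress=True)
C={}
for n in ['scene','top','wrist']:
    C[n]=cap(n,n+'0.png');print(n,C[n]['eye'],np.array(C[n]['orientation']).tolist(),np.array(C[n]['K'])[0],[k for k in C[n]])
for t in ['dock','seal_face','latch_pivot','lever_tip','loop_hinge','loop_bar','cartridge_center','cartridge_handle','cartridge_keeper','bottle_center','beaker_100','filter_box','wash_bottle','solvent_bottle','vial_box','bench_mid']:
    r={}
    for n in C: r[n]=[(np.round(d['location']).astype(int).tolist(),round(d['conf'],2)) for d in nets.find_in(n,t)[:3]]
    print(t,r)
    if r['scene'] and r['top']: print('   tri',*tri([ray(C['scene'],r['scene'][0][0]),ray(C['top'],r['top'][0][0])]))
print(bot.read_state())
im=np.vstack([C['scene']['image'],C['top']['image']])
E
```

```text
scene [-0.335  0.764  0.667] [[-0.5133559340427376, 0.4186948898014392, -0.7491063170453639], [-0.8580827730484087, -0.2632855023416227, 0.44087946068542644], [-0.012634855783168907, 0.8691233131787918, 0.49443404707651195]] [402.839   0.    315.045] ['image', 'K', 'eye', 'orientation']
top [0.394 0.254 1.288] [[-0.0023671724995772752, 0.9882846741508802, -0.15260340537761946], [-0.9999956029740655, -0.002066860692002177, 0.002126527548613557], [0.0017862046054137658, 0.15260776823402097, 0.9882852212533279]] [390.231   0.    316.608] ['image', 'K', 'eye', 'orientation']
wrist [ 0.251 -0.577  0.385] [[0.2787592677093134, 0.9189100032596589, 0.2791015524419363], [-0.9603606202394419, 0.26698941115954133, 0.08015069196203892], [-0.000865886528085332, -0.2903808882106621, 0.956910753415649]] [301.766   0.    317.343] ['image', 'K', 'eye', 'orientation']
dock {'scene': [([376, 192], 0.9)], 'top': [([394, 208], 0.81), ([398, 209], 0.59)], 'wrist': []}
   tri [ 0.579 -0.006  0.022] [np.float64(3.4), np.float64(3.4)]
seal_face {'scene': [([378, 190], 0.79), ([383, 168], 0.62)], 'top': [([39
[... 2007 characters left out ...]
177] [np.float64(27.6), np.float64(27.6)]
solvent_bottle {'scene': [([232, 260], 0.75), ([343, 222], 0.7), ([311, 215], 0.69)], 'top': [([228, 244], 0.69), ([392, 210], 0.2)], 'wrist': []}
   tri [0.464 0.536 0.038] [np.float64(1.8), np.float64(1.8)]
vial_box {'scene': [([250, 292], 0.96), ([377, 190], 0.18)], 'top': [([229, 276], 0.97)], 'wrist': []}
   tri [0.362 0.534 0.011] [np.float64(0.6), np.float64(0.6)]Traceback (most recent call last):
  File "<stdin>", line 8, in <module>
ValueError: it knows: beaker, bottle_center, cartridge_center, cartridge_handle, cartridge_keeper, dock, filter_box, latch_pivot, lever, lever_tip, loop, loop_bar, loop_hinge, seal, seal_face, solvent_bottle, via
```

View pics/scene0.png

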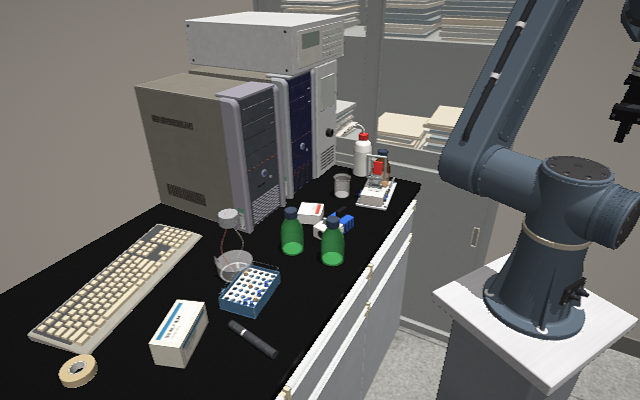

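View pics/top0.png

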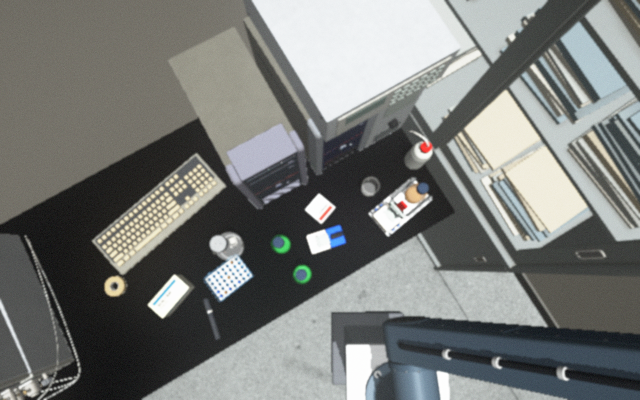

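The dock is at the far right with its bay towards the shelf, at top px (400,207), and the amber bottle stands in it at top px (416,193). The cartridge is at top px (325,240), white end left. The two green bottles (top px 281,243 and 302,272) are look-alikes.

```bash
cat >> h.py <<'E'
from scipy.spatial.transform import Rotation as R
np.set_printoptions(precision=4,suppress=True)
def down(psi):  # tool x axis (camera side info below) at yaw psi deg, z down
    a=np.radians(psi);x=np.array([np.cos(a),np.sin(a),0]);z=np.array([0,0,-1.]);return np.c_[x,np.cross(z,x),z]
def inc(p,Rt=None,n=None):
    s=bot.read_state();R0=np.array(s['tcp_rot']);d=R0.T@(np.array(p)-s['position'])
    w=R.from_matrix(R0.T@Rt).as_rotvec() if Rt is not None else np.zeros(3)
    print('inc',np.r_[d/0.3,w/np.pi].round(4).tolist(),'rows>=',np.ceil(max(np.linalg.norm(d)/.0417,np.degrees(np.linalg.norm(w))/7.16)))
def find(cam,t,k=3):
    return [(np.round(d['location'],1).tolist(),round(d['conf'],2)) for d in nets.find_in(cam,t)[:k]]
E
python3 - <<'E'
from h import *
s=bot.read_state();print(s)
S=cap('scene');T=cap('top');W=cap('wrist')
Rt=np.array(s['tcp_rot']);print('cam in tool',Rt.T@(np.array(W['eye'])-s['position']),'\n',Rt.T@np.array(W['orientation']))
print(tri([ray(S,(475,237)),ray(T,(590,253))]))
def P(a,b): print(tri([ray(S,a),ray(T,b)]))
P((363,135),(426,147)) # wash cap
P((388,165),(416,193))
P((329,229),(316,242)); P((347,222),(337,236))
inc([.52,0.0,.36],down(0))
print(W['image'][::100,::100].tolist()[0])
E
```

```text
{'time_s': 2.4, 'joint_positions': array([-84.0812,  30.2244,  82.0903,  -0.0001,  67.6879, -10.2278]), 'qvel': array([-0.0488, -0.07  , -0.0177,  0.0292,  0.0434, -0.0327]), 'tau': array([ -0.0001, -44.0005, -17.698 ,   0.0634,   0.0505,  -0.    ]), 'position': array([ 0.1738, -0.6003,  0.2061]), 'tcp_rot': array([[ 0.9606,  0.2781, -0.    ],
       [ 0.2781, -0.9606,  0.    ],
       [ 0.    , -0.    , -1.    ]]), 'force': array([0.1457, 0.5969, 0.5921]), 'moment': array([-0.0085,  0.0177,  0.0375]), 'grasp_force': 0.0, 'opening': 0.9987232861093426}
cam in tool [ 0.08   -0.0004 -0.1795] 
 [[ 0.0007  0.9568  0.2907]
 [ 1.     -0.0003 -0.0012]
 [-0.0011  0.2907 -0.9568]]
(array([ 0.5151, -0.7206, -0.323 ]), [np.float64(144.6), np.float64(144.6)])
(array([ 0.7478, -0.0773,  0.1545]), [np.float64(1.8), np.float64(1.8)])
(array([ 0.6108, -0.0674,  0.0927]), [np.float64(10.7), np.float64(10.7)])
(array([0.468 , 0.2505, 0.0281]), [np.float64(3.1), np.float64(3.1)])
(array([0.486 , 0.1795, 0.0176]), [np.float64(6.3), np.float64(6.3)])
inc [1.6649, -1.6012, -0.5128, -0.0, 0.0, 0.0897] rows>= 18.0
[[128, 123, 118], [184, 180, 176], [208, 204, 199], [117, 117, 111], [117, 119, 120], [113, 114, 114], [110, 110, 111]]
```

View pics/wrist0.png

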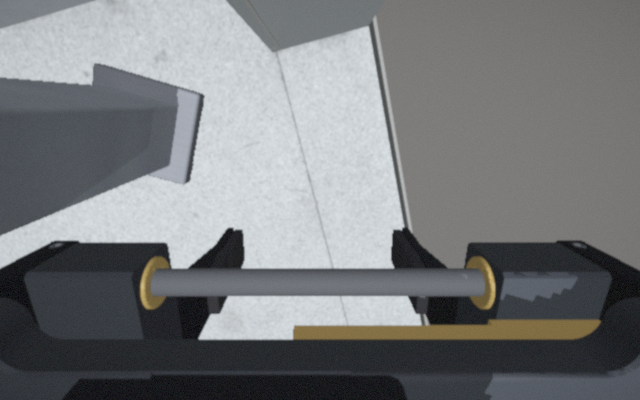

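The wrist view shows a cabinet corner ahead-left of the arm (px 275,50), at about world (0.40, -0.37). I'll swing round it on a small radius.

Call:
move_arm(
  increments=[
    [-0.04,-0.705,-0.433,0,0,0,1],
    [-0.04,-0.705,-0.433,0,0,-0.04,1],
    [-0.04,-0.705,-0.433,0,0,-0.08,1],
    [-0.04,-0.705,-0.433,0,0,-0.12,1],
    [-0.04,-0.705,-0.433,0,0,-0.16,1],
    [-0.04,-0.705,-0.433,0,0,-0.2,1],
    [0.585,-0.94,-0.433,0,0,-0.24,1],
    [0.585,-0.94,-0.433,0,0,-0.28,1],
    [0.585,-0.94,-0.433,0,0,-0.28,1],
    [0.585,-0.94,-0.433,0,0,-0.28,1],
  ],
)

```text
time_s: 3.38
position: [0.2377, -0.2997, 0.3367]
tcp_rot: [[0.4, 0.916, 0.001], [0.916, -0.4, -0.002], [-0.001, 0.002, -1.0]]
force: [-0.3, -1.0, -0.1]
opening: 0.999
grasp_force: 0.0
```

```bash
python3 - <<'E'
from h import *
s=bot.read_state();print(s['position'],s['force'],s['joint_positions'])
inc([.26,-.28,.336],down(70)); inc([.40,-.05,.36],down(110)); inc([.60,-.05,.36],down(120))
E
```

```text
[ 0.2377 -0.2997  0.3367] [-0.281  -0.9787 -0.0787] [-68.4666   1.1443 102.536    0.0119  76.1999 -44.8826]
inc [0.09, 0.042, 0.0023, 0.0005, 0.0004, -0.0199] rows>= 1.0
inc [0.9792, 0.163, -0.0786, 0.0003, 0.0006, -0.2421] rows>= 8.0
inc [1.246, 0.774, -0.078, 0.0003, 0.0006, -0.2977] rows>= 11.0
```

Call:
move_arm(
  increments=[
    [0.98,0.16,-0.08,0,0,-0.04,1],
    [0.98,0.16,-0.08,0,0,-0.08,1],
    [0.98,0.16,-0.08,0,0,-0.12,1],
    [0.98,0.16,-0.08,0,0,-0.16,1],
    [0.98,0.16,-0.08,0,0,-0.2,1],
    [0.98,0.16,-0.08,0,0,-0.24,1],
    [0.98,0.16,-0.08,0,0,-0.24,1],
    [0.98,0.16,-0.08,0,0,-0.24,1],
    [0.98,0.16,-0.08,0,0,-0.24,1],
  ],
)

```text
time_s: 4.13
position: [0.3989, -0.048, 0.3604]
tcp_rot: [[-0.343, 0.939, 0.001], [0.939, 0.343, -0.0], [-0.0, 0.001, -1.0]]
force: [-0.5, -0.4, 0.1]
opening: 0.999
grasp_force: 0.0
```

```bash
cat >> h.py <<'E'
import pickle
def snap(tag,things):
    c=cap('wrist','w_%s.png'%tag);c.pop('image')
    D={t:find('wrist',t) for t in things}
    pickle.dump((c,D),open('w_%s.pkl'%tag,'wb'));return c,D
TH=['dock','seal_face','latch_pivot','lever_tip','loop_hinge','loop_bar','cartridge_center','cartridge_handle','cartridge_keeper','bottle_center','filter_box','wash_bottle','beaker']
E
python3 - <<'E'
from h import *
s=bot.read_state();print(s['position'],s['force'],s['joint_positions'])
c,D=snap('a',TH)
for t in D: print(t,D[t])
inc([.60,-.05,.36],down(120))
E
```

```text
[ 0.3989 -0.048   0.3604] [-0.5497 -0.406   0.0905] [-22.9109   1.9083  97.9772   0.0083  80.064  -42.996 ]
dock [([423.7, 161.9], 0.97), ([442.3, 212.7], 0.37)]
seal_face [([418.1, 161.2], 0.75)]
latch_pivot [([421.4, 160.6], 0.93)]
lever_tip [([439.0, 166.9], 0.64)]
loop_hinge [([443.3, 163.6], 0.81)]
loop_bar [([444.9, 162.7], 0.73)]
cartridge_center [([428.3, 22.3], 0.76)]
cartridge_handle [([431.5, 22.6], 0.84), ([443.9, 162.9], 0.28)]
cartridge_keeper [([429.3, 19.8], 0.63), ([442.9, 167.3], 0.46)]
bottle_center [([441.7, 213.9], 0.6)]
filter_box [([491.4, 21.2], 0.59)]
wash_bottle [([494.2, 230.0], 0.62)]
beaker [([445.0, 163.1], 0.63), ([493.0, 135.8], 0.59), ([491.2, 19.7], 0.42)]
inc [-0.2259, 0.6342, 0.0001, -0.0, -0.0, -0.0571] rows>= 5.0
```

View pics/w_a.png

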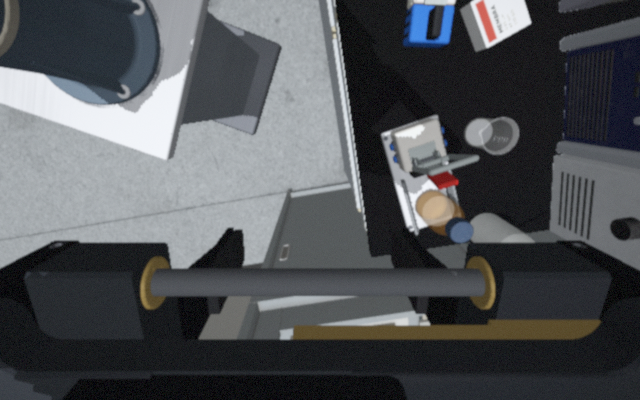

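The dock shows at px (420,165): manifold up, bay down, bottle cap at (459,231). The loop and lever stand up near (445,163), and the cartridge is at (430,25). I'm moving above the dock for a near view.

Call:
move_arm(
  increments=[
    [-0.157,0.603,0.1,0,0,-0.03,1],
    [-0.157,0.603,0.1,0,0,-0.057,1],
    [-0.157,0.603,0.1,0,0,-0.057,1],
    [-0.157,0.603,0.1,0,0,-0.057,1],
    [-0.157,0.603,0.1,0,0,-0.057,1],
    [-0.157,0.603,0.1,0,0,-0.057,1],
    [-0.157,0.603,0.1,0,0,-0.057,1],
    [-0.157,0.603,0.1,0,0,-0.057,1],
  ],
)

```text
time_s: 5.5
position: [0.5834, -0.0332, 0.3297]
tcp_rot: [[-0.5, 0.866, -0.002], [0.866, 0.5, 0.0], [0.001, -0.001, -1.0]]
force: [-0.1, 0.9, -0.4]
opening: 1.0
grasp_force: 0.0
```

```bash
python3 - <<'E'
from h import *
s=bot.read_state();print(s['position'],s['force'],s['joint_positions'])
c,D=snap('b',TH)
c0,D0=pickle.load(open('w_a.pkl','rb'))
for t in D:
    print(t,D[t], *(tri([ray(c,D[t][0][0]),ray(c0,D0[t][0][0])]) if D[t] and D0[t] else ''))
im=cv2.imread('pics/w_b.png')[0:240,160:560];cv2.imwrite('pics/w_bc.png',cv2.resize(im,(800,480),interpolation=cv2.INTER_CUBIC))
E
```

```text
[ 0.5834 -0.0332  0.3297] [-0.0994  0.9175 -0.3901] [-14.2022  20.4177  78.5425  -0.0103  81.1399 -44.2209]
dock [([323.7, 135.2], 0.56), ([318.6, 126.2], 0.41)] [ 0.5753 -0.0005  0.03  ] [np.float64(0.1), np.float64(0.1)]
seal_face [([320.6, 133.5], 0.78)] [ 0.5705 -0.0026  0.0174] [np.float64(1.0), np.float64(1.0)]
latch_pivot [([322.6, 136.4], 0.64), ([344.8, 1.5], 0.57)] [ 0.5753 -0.0022  0.0184] [np.float64(1.6), np.float64(1.6)]
lever_tip [([321.6, 132.1], 0.74)] [0.5655 0.0065 0.1137] [np.float64(1.5), np.float64(1.5)]
loop_hinge [([324.4, 129.5], 0.95)] [0.5666 0.0123 0.1192] [np.float64(0.7), np.float64(0.7)]
loop_bar [([318.4, 126.9], 0.77), ([348.2, 3.8], 0.59), ([321.0, 134.4], 0.41)] [0.5575 0.0139 0.1422] [np.float64(0.5), np.float64(0.5)]
cartridge_center [([343.5, 2.4], 0.79)] [ 0.5009  0.1975 -0.0213] [np.float64(12.4), np.float64(12.4)]
cartridge_handle [([345.2, 1.7], 0.67), ([321.7, 134.3], 0.5)] [ 0.5036  0.1963 -0.0115] [np.float64(11.9), np.float64(11.9)]
cartridge_keeper [([346.1, 3.4], 0.64), ([323.5, 134.3], 0.26)] [ 0.5038  0.2032 -0.0323] [np.float64(14.2), np.float64(14.2)]
bottle_center [([329.2, 192.1], 0.86), ([348.6, 5.2], 0.39)] [ 0.6216 -0.0651  0.0776] [np.float64(0.4), np.float64(0.4)]
filter_box [([411.5, 7.8], 0.91), ([346.6, 2.8], 0.59), ([323.5, 129.3], 0.45)] [ 0.5977  0.2403 -0.0236] [np.float64(7.9), np.float64(7.9)]
wash_bottle [([387.8, 223.5], 0.95), ([397.1, 114.2], 0.43)] [ 0.7352 -0.0671  0.0531] [np.float64(1.3), np.float64(1.3)]
beaker [([396.2, 115.7], 0.89)] [0.6373 0.0452 0.022 ] [np.float64(41.4), np.float64(41.4)]
```

View pics/w_bc.png

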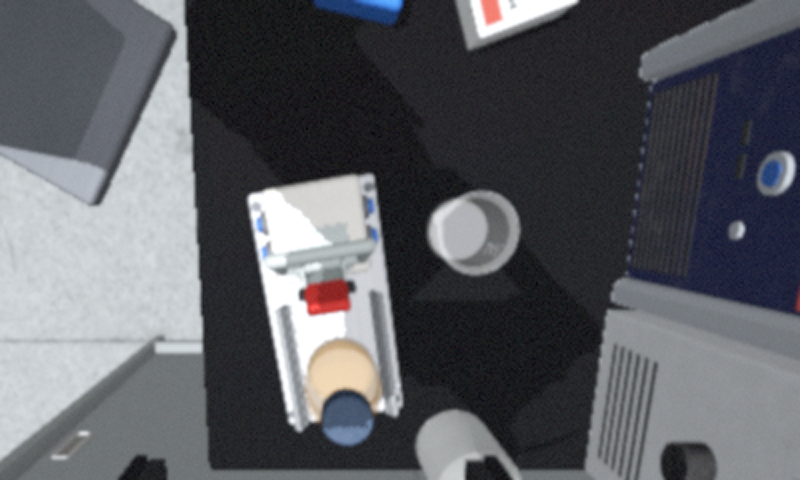

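The near view (2x crop) shows the dock base corners at crop (248,197), (373,176), (401,413) and (296,430). The loop bar is at (323,253), the red lever end at (328,297), the bottle cap centre at (347,417) and the beaker at (475,232).

```bash
python3 - <<'E'
from h import *
c,D=pickle.load(open('w_b.pkl','rb'))
f=lambda u,v:(u/2+160-.25,v/2-.25)
P=[onz(c,f(*q),.01)[:2] for q in [(248,197),(373,176),(401,413),(296,430)]]
for p in P: print(p)
print([np.linalg.norm(P[i]-P[(i+1)%4]) for i in range(4)])
m=sum(P)/4;d=(P[0]+P[1]-P[2]-P[3]);print('ctr',m,'yaw',np.degrees(np.arctan2(d[1],d[0])), np.degrees(np.arctan2(*(P[0]-P[1])[::-1])))
print('cap',onz(c,f(347,417),.14),'shoulder',onz(c,f(343,375),.09))
for z in (.13,.14,.16,.18,.2): print(z,'bar',onz(c,f(323,253),z)[:2],'lev',onz(c,f(328,297),z)[:2])
print('beaker',onz(c,f(475,260),.0))
E
```

```text
[0.493 0.016]
[0.5701 0.0786]
[ 0.6938 -0.0756]
[ 0.6222 -0.1354]
[np.float64(0.0993076113599419), np.float64(0.19772582431590452), np.float64(0.09330067836480582), np.float64(0.19906127675716132)]
ctr [ 0.5948 -0.0291] yaw 129.62526576152314 -140.89841363707052
cap [ 0.626  -0.0663  0.14  ] shoulder [ 0.6181 -0.0541  0.09  ]
0.13 bar [0.5606 0.0151] lev [ 0.5769 -0.0066]
0.14 bar [0.5602 0.0156] lev [ 0.576  -0.0055]
0.16 bar [0.5593 0.0168] lev [ 0.5743 -0.0032]
0.18 bar [0.5584 0.0179] lev [ 0.5726 -0.001 ]
0.2 bar [0.5575 0.019 ] lev [0.5708 0.0013]
beaker [0.678  0.0659 0.    ]
```

```bash
python3 - <<'E'
from h import *
c,D=pickle.load(open('w_b.pkl','rb'))
f=lambda u,v:(u/2+160-.25,v/2-.25)
for n,q,z in [('beaker base',(460,228),0),('front',(192,150),0),('tower',(632,260),0),('tower2',(645,60),0),('box corner',(468,48),0.0),('box cornertop',(468,48),.035),('cand',(560,150),0)]: print(n,onz(c,f(*q),z)[:2])
inc([.6255,-.066,.20],down(150)); inc([.6255,-.066,.117],down(150))
E
```

```text
beaker base [0.6529 0.0809]
front [0.4371 0.0246]
tower [0.7903 0.1309]
tower2 [0.705  0.2528]
box corner [0.5847 0.1926]
box cornertop [0.5819 0.1819]
cand [0.6877 0.1695]
inc [-0.163, 0.0648, 0.4335, -0.0, -0.0, -0.1666] rows>= 5.0
inc [-0.163, 0.0648, 0.7101, -0.0, -0.0, -0.1666] rows>= 6.0
```

Call:
move_arm(
  increments=[
    [-0.163,0.065,0.2,0,0,-0.04,1],
    [-0.163,0.065,0.3,0,0,-0.08,1],
    [-0.163,0.065,0.4,0,0,-0.12,1],
    [-0.163,0.065,0.433,0,0,-0.1666,1],
    [-0.163,0.065,0.433,0,0,-0.1666,1],
    [-0.163,0.065,0.5,0,0,-0.1666,1],
    [-0.163,0.065,0.58,0,0,-0.1666,1],
    [-0.163,0.065,0.65,0,0,-0.1666,1],
    [-0.163,0.065,0.71,0,0,-0.1666,1],
    [-0.163,0.065,0.71,0,0,-0.1666,1],
  ],
)

```text
time_s: 7.03
position: [0.624, -0.0653, 0.1151]
tcp_rot: [[-0.865, 0.502, -0.005], [0.502, 0.865, 0.001], [0.005, -0.001, -1.0]]
force: [-1.0, 0.4, -0.8]
opening: 1.003
grasp_force: 0.0
```

Call:
move_arm(
  increments=[
    [0,0,0,0,0,0,0.3],
    [0,0,0,0,0,0,0.2],
    [0,0,0,0,0,0,0.1],
    [0,0,0,0,0,0,0.1],
    [0,0,0,0,0,0,0.1],
    [0,0,0,0,0,0,0.1],
    [0,0,0,0,0,0,0.1],
  ],
)

```text
time_s: 7.62
position: [0.6258, -0.066, 0.1175]
tcp_rot: [[-0.866, 0.5, 0.001], [0.5, 0.866, -0.0], [-0.001, 0.0, -1.0]]
force: [0.8, 0.5, -1.2]
opening: 0.553
grasp_force: 0.0
```

```bash
python3 - <<'E'
from h import *
s=bot.read_state();print(s['position'],s['force'],s['joint_positions'],s['opening'],s['grasp_force'])
inc([.6255,-.066,.245]); inc([.65,.168,.245],down(200)); inc([.65,.168,.109],down(200))
E
```

```text
[ 0.6258 -0.066   0.1175] [ 0.795   0.543  -1.1909] [-16.1843  36.581   85.9805   0.0015  57.3996 -76.1713] 0.5526231101590817 0.0
inc [0.0005, -0.0003, -0.4249, 0.0, 0.0, 0.0] rows>= 4.0
inc [0.32, 0.716, -0.425, -0.0, 0.0002, -0.2779] rows>= 7.0
inc [0.3203, 0.7159, 0.0284, -0.0, 0.0002, -0.2779] rows>= 7.0
```

Call:
move_arm(
  increments=[
    [0,0,0,0,0,0,0.1],
    [0,0,0,0,0,0,0.1],
    [0,0,0,0,0,0,0.1],
    [0,0,0,0,0,0,0.1],
    [0,0,0,0,0,0,0.1],
    [0,0,-0.03,0,0,0,0.1],
    [0,0,-0.06,0,0,0,0.1],
  ],
)

```text
time_s: 8.2
position: [0.6245, -0.0655, 0.1345]
tcp_rot: [[-0.866, 0.5, -0.003], [0.5, 0.866, 0.001], [0.003, -0.0, -1.0]]
force: [0.1, 1.2, -2.8]
opening: 0.371
grasp_force: 30.0
```

Call:
move_arm(
  increments=[
    [0,0,-0.12,0,0,0,0.1],
    [0,0,-0.24,0,0,0,0.1],
    [0,0,-0.365,0,0,0,0.1],
    [0.08,0.14,-0.365,0,0,-0.04,0.1],
    [0.14,0.27,-0.365,0,0,-0.08,0.1],
    [0.2,0.4,-0.365,0,0,-0.12,0.1],
    [0.26,0.52,-0.365,0,0,-0.16,0.1],
    [0.32,0.64,-0.365,0,0,-0.2,0.1],
    [0.32,0.716,-0.365,0,0,-0.24,0.1],
    [0.32,0.716,-0.365,0,0,-0.278,0.1],
  ],
)

```text
time_s: 9.03
position: [0.6506, 0.175, 0.2452]
tcp_rot: [[-0.935, -0.354, 0.003], [-0.354, 0.935, 0.004], [-0.004, 0.003, -1.0]]
force: [2.0, -0.5, -2.3]
opening: 0.372
grasp_force: 30.0
```

```bash
python3 - <<'E'
from h import *
s=bot.read_state();print(s['position'],s['force'],s['joint_positions'],s['opening'],s['grasp_force'])
cap('wrist','w_c.png')
inc([.65,.168,.1085],down(200))
E
```

```text
[0.6506 0.175  0.2452] [ 1.9713 -0.5487 -2.2773] [   5.4637   31.9477   72.1478    0.2382   75.7231 -105.3251] 0.3720686019166872 29.997235135815572
inc [0.0071, -0.0121, 0.4554, 0.0001, 0.0008, 0.0049] rows>= 4.0
```

View pics/w_c.png

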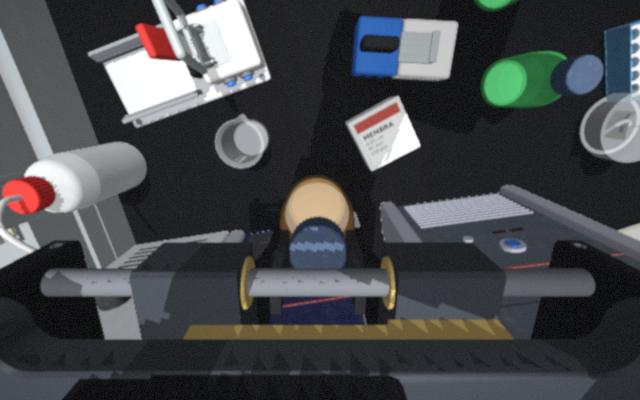

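The bottle hangs upright in the gripper at px (316,230). The bench below it is clear, with the beaker at (242,140), the filter box at (383,135) and the cartridge at (405,48).

Call:
move_arm(
  increments=[
    [0.007,-0.012,0.1,0,0,0.005,0.1],
    [0.007,-0.012,0.2,0,0,0.005,0.1],
    [0.007,-0.012,0.3,0,0,0.005,0.1],
    [0.007,-0.012,0.38,0,0,0.005,0.1],
    [0.007,-0.012,0.42,0,0,0.005,0.1],
    [0.007,-0.012,0.44,0,0,0.005,0.1],
    [0.007,-0.012,0.45,0,0,0.005,0.1],
    [0.007,-0.012,0.456,0,0,0.005,0.1],
    [0.007,-0.012,0.456,0,0,0.005,0.1],
  ],
)

```text
time_s: 9.83
position: [0.6503, 0.1639, 0.1092]
tcp_rot: [[-0.945, -0.327, 0.003], [-0.327, 0.945, 0.0], [-0.003, -0.001, -1.0]]
force: [-0.0, -0.3, -2.5]
opening: 0.368
grasp_force: 30.0
```

Call:
move_arm(
  increments=[
    [0,0,0.002,0,0,0,0.1],
    [0,0,0.002,0,0,0,0.5],
    [0,0,0.002,0,0,0,0.7],
    [0,0,0.002,0,0,0,0.8],
    [0,0,0.002,0,0,0,0.8],
    [0,0,0.002,0,0,0,0.8],
    [0,0,-0.1,0,0,0,0.8],
    [0,0,-0.2,0,0,0,0.8],
    [0,0,-0.33,0,0,0,0.8],
    [0,0,-0.45,0,0,0,0.8],
  ],
)

```text
time_s: 10.67
position: [0.6488, 0.1639, 0.2441]
tcp_rot: [[-0.945, -0.328, -0.001], [-0.328, 0.945, -0.0], [0.001, 0.0, -1.0]]
force: [-0.0, 0.7, 0.7]
opening: 0.795
grasp_force: 0.0
```

```bash
python3 - <<'E'
from h import *
s=bot.read_state();print(s['position'],s['force'],s['joint_positions'],s['opening'],s['grasp_force'])
c,D=snap('d',['cartridge_center','cartridge_handle','cartridge_keeper','bottle_center','loop_bar'])
print(D)
f=lambda u,v:onz(c,(u,v),.01)
im=cv2.imread('pics/w_d.png')[0:220,0:640];cv2.imwrite('pics/w_dc.png',cv2.resize(im[:150,260:560],(800,400),interpolation=cv2.INTER_CUBIC))
inc([.50,.13,.30],down(105))
E
```

```text
[0.6488 0.1639 0.2441] [-0.0093  0.6509  0.7013] [   4.6322   31.7418   72.7096    0.0026   75.5929 -104.5028] 0.794990694754847 0.0
{'cartridge_center': [([408.5, 53.0], 0.96)], 'cartridge_handle': [([411.0, 48.8], 0.71), ([247.5, 148.4], 0.39), ([186.0, 35.1], 0.17)], 'cartridge_keeper': [([411.4, 50.2], 0.77)], 'bottle_center': [([316.4, 171.7], 0.84), ([545.3, 75.7], 0.78), ([500.4, 3.8], 0.52)], 'loop_bar': [([182.4, 38.7], 0.92)]}
inc [0.5036, 0.0553, -0.1941, -0.0006, -0.0009, 0.5229] rows>= 14.0
```

View pics/w_dc.png

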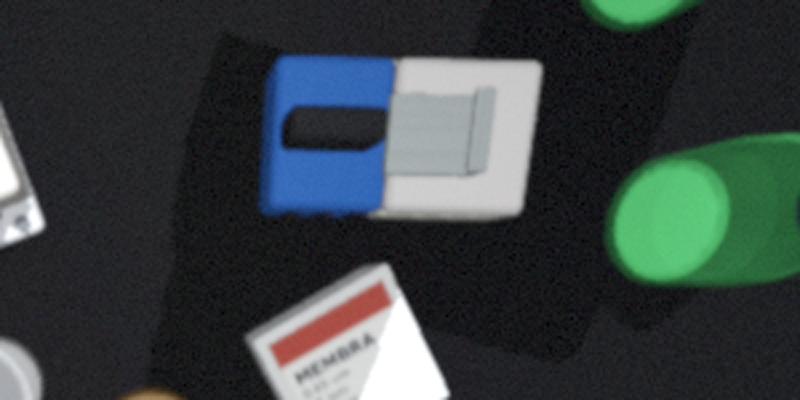

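The cartridge is at crop (277–541, 58–213), blue end left and white end right, with the handle at (335,128). The bottle is released and standing.

```bash
python3 - <<'E'
from h import *
c,D=pickle.load(open('w_d.pkl','rb'))
f=lambda u,v:((u+.5)*.375+260-.5,(v+.5)*.375-.5)
P=[onz(c,f(*q),.038)[:2] for q in [(279,57),(542,61),(523,211),(266,211)]]
for p in P:print(p)
print([np.linalg.norm(P[i]-P[(i+1)%4]) for i in range(4)])
m=sum(P)/4;d=P[1]+P[2]-P[0]-P[3];a=np.arctan2(d[1],d[0]);print('ctr',m,np.degrees(a),'other edge',[np.degrees(np.arctan2(*(P[i]-P[j])[::-1])) for i,j in((1,0),(2,3),(0,3),(1,2))])
h=m-.034*np.array([np.cos(a),np.sin(a)]);print('handle pred',h,'seen z.064',onz(c,f(335,128),.064),onz(c,f(335,128),.045))
print('bottle',[onz(c,D['bottle_center'][0][0],z)[:2] for z in (.065,.1)])
W=[.535,.13]
a2=round(np.degrees(a),1)
inc(list(h)+[.2],down(a2)); inc(list(h)+[.28],down(a2))
E
```

```text
[0.4709 0.1588]
[0.4355 0.2654]
[0.4921 0.285 ]
[0.53   0.1761]
[np.float64(0.11237149628955002), np.float64(0.059953625494111824), np.float64(0.11525424108066316), np.float64(0.06156411748495808)]
ctr [0.4821 0.2213] 108.78412989348546 other edge [np.float64(108.38801404727072), np.float64(109.17033791853744), np.float64(-163.6854712468907), np.float64(-160.99601269184774)]
handle pred [0.4931 0.1891] seen z.064 [0.4943 0.1885 0.064 ] [0.4901 0.1911 0.045 ]
bottle [array([0.6485, 0.1628]), array([0.6411, 0.1604])]
inc [0.4598, 0.2488, 0.1393, -0.0005, -0.0009, 0.5018] rows>= 13.0
inc [0.4606, 0.249, -0.1274, -0.0005, -0.0009, 0.5018] rows>= 13.0
```

Call:
move_arm(
  increments=[
    [0.1,0.05,0,0,0,0.04,0.8],
    [0.2,0.1,0,0,0,0.08,0.8],
    [0.3,0.15,0,0,0,0.12,0.8],
    [0.4,0.2,0,0,0,0.16,0.8],
    [0.46,0.25,0,0,0,0.2,0.8],
    [0.46,0.25,0.05,0,0,0.24,0.8],
    [0.46,0.25,0.14,0,0,0.28,0.8],
    [0.46,0.25,0.14,0,0,0.32,0.8],
    [0.46,0.25,0.14,0,0,0.36,0.8],
    [0.46,0.25,0.14,0,0,0.4,0.8],
  ],
)

```text
time_s: 11.8
position: [0.4922, 0.1893, 0.1982]
tcp_rot: [[-0.604, 0.797, -0.006], [0.797, 0.604, -0.001], [0.003, -0.005, -1.0]]
force: [0.3, -0.3, 0.1]
opening: 0.797
grasp_force: 0.0
```

Call:
move_arm(
  increments=[
    [0,0,0,0,0,0.04,0.8],
    [0,0,0,0,0,0.08,0.8],
    [0,0,0,0,0,0.1018,0.8],
    [0,0,0,0,0,0.1018,0.8],
    [0,0,0,0,0,0.1018,0.8],
  ],
)

```text
time_s: 12.22
position: [0.4931, 0.1894, 0.1993]
tcp_rot: [[-0.331, 0.944, -0.003], [0.944, 0.331, -0.001], [0.001, -0.003, -1.0]]
force: [-0.2, 0.3, -0.6]
opening: 0.802
grasp_force: 0.0
```

```bash
python3 - <<'E'
from h import *
s=bot.read_state();print(s['position'],s['force'],s['joint_positions'])
c,D=snap('e',['cartridge_center','cartridge_handle','cartridge_keeper'])
print(D)
print(proj(c,[.4931,.1891,.064]))
im=cv2.imread('pics/w_e.png')[0:260,200:440];cv2.imwrite('pics/w_ec.png',cv2.resize(im,(552,598),interpolation=cv2.INTER_CUBIC))
inc([.4931,.1891,.052],down(108.8))
E
```

```text
[0.4931 0.1894 0.1993] [-0.2037  0.3114 -0.5815] [  8.8773  23.3802  96.2309  -0.0019  60.5803 -10.4231]
{'cartridge_center': [([317.2, 141.8], 0.71), ([331.0, 306.8], 0.16)], 'cartridge_handle': [([319.8, 140.8], 0.93)], 'cartridge_keeper': [([319.1, 139.2], 0.74)]}
[317.7067 181.3429]
inc [-0.0005, -0.0024, 0.4944, -0.0003, -0.0001, 0.0025] rows>= 4.0
```

View pics/w_ec.png

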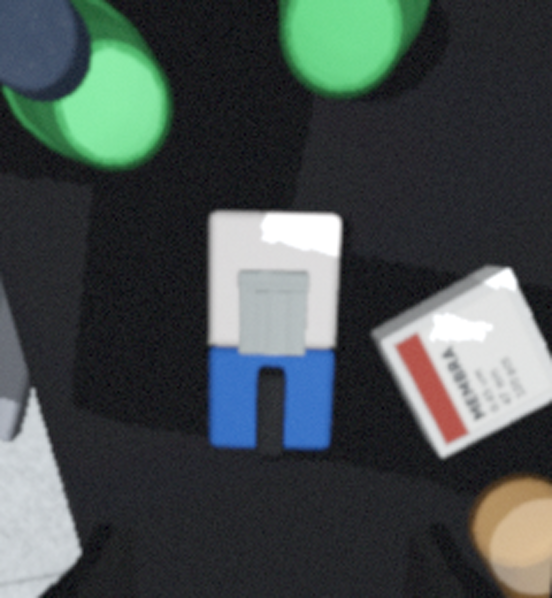

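The cartridge is lined up: handle at crop (271,412), against a predicted (270,417). Descending to grip it.

Call:
move_arm(
  increments=[
    [0,0,0.12,0,0,0.0025,0.8],
    [0,0,0.24,0,0,0.0025,0.8],
    [0,0,0.35,0,0,0.0025,0.7],
    [0,0,0.43,0,0,0.0025,0.6],
    [0,0,0.47,0,0,0.0025,0.5],
    [0,0,0.492,0,0,0.0025,0.4],
    [0,0,0.492,0,0,0.0025,0.2],
    [0,0,0.492,0,0,0.0025,0],
    [0,0,0.492,0,0,0.0025,0],
    [0,0,0.492,0,0,0.0025,0],
  ],
)

```text
time_s: 13.25
position: [0.4952, 0.1898, 0.0544]
tcp_rot: [[-0.321, 0.947, 0.003], [0.947, 0.321, 0.0], [-0.0, 0.003, -1.0]]
force: [0.3, -0.3, 0.1]
opening: 0.278
grasp_force: 0.0
```

Call:
move_arm(
  increments=[
    [0,0,0,0,0,0,0],
    [0,0,0,0,0,0,0],
    [0,0,0,0,0,0,0],
    [0,0,0,0,0,0,0],
    [0,0,0,0,0,0,0],
    [0,0,0,0,0,0,0],
    [0,0,0,0,0,0,0],
  ],
)

```text
time_s: 13.83
position: [0.4942, 0.1895, 0.0531]
tcp_rot: [[-0.321, 0.947, -0.0], [0.947, 0.321, -0.0], [0.0, -0.0, -1.0]]
force: [-0.5, 1.1, -0.4]
opening: 0.005
grasp_force: 0.0
```

```bash
python3 - <<'E'
from h import *
s=bot.read_state();print(s['position'],s['force'],s['opening'],s['grasp_force'])
c,D=pickle.load(open('w_e.pkl','rb'))
f=lambda u,v:((u+.5)/2.3+200-.5,(v+.5)/2.3-.5)
P=[onz(c,f(*q),.038)[:2] for q in [(209,448),(209,212),(342,212),(331,448)]]
for p in P:print(p)
print([np.linalg.norm(P[i]-P[(i+1)%4]) for i in range(4)])
m=sum(P)/4;d=P[1]+P[2]-P[0]-P[3];a=np.arctan2(d[1],d[0]);print('ctr',m,np.degrees(a))
Rt=np.array(s['tcp_rot']);print('cart ctr in tool',Rt.T@(np.r_[m,.019]-s['position']))
inc(s['position']+[0,0,.09])
# dock
o=np.array([.5945,-.029]);y=np.radians(129.4);X=np.array([np.cos(y),np.sin(y)])
for xd in (-.115,-.085,-.079): print(xd,o+X*xd)
E
```

```text
[0.4942 0.1895 0.0531] [-0.5278  1.1111 -0.4275] 0.005450649372685691 0.0
[0.4703 0.1571]
[0.4351 0.2663]
[0.4935 0.2868]
[0.5294 0.1779]
[np.float64(0.114751815653604), np.float64(0.06185476770779798), np.float64(0.11464714987537925), np.float64(0.06259542405042194)]
ctr [0.4821 0.222 ] 108.050984481589
cart ctr in tool [ 0.0346 -0.001   0.0341]
inc [0.0, -0.0, -0.3, 0.0, 0.0, 0.0] rows>= 3.0
-0.115 [ 0.6675 -0.1179]
-0.085 [ 0.6485 -0.0947]
-0.079 [ 0.6446 -0.09  ]
```

The fingers closed to zero, so I'm checking why.

```bash
python3 - <<'E'
from h import *
c,D=snap('f',['cartridge_center','cartridge_handle','cartridge_keeper']);print(D)
S=cap('scene');T=cap('top')
for n,C in (('scene',S),('top',T)): print(n,[ (t,find(n,t,2)) for t in ['cartridge_center','cartridge_handle']])
im=cv2.imread('pics/w_f.png')[0:300,180:460]
u=proj(S,[.48,.21,.04]);u=u.astype(int);s=S['image'][u[1]-45:u[1]+45,u[0]-45:u[0]+45]
cv2.imwrite('pics/w_fc.png',np.hstack([cv2.resize(im,(392,420)),cv2.resize(s,(408,420),interpolation=cv2.INTER_CUBIC)]))
E
```

```text
{'cartridge_center': [([493.7, 310.8], 0.74), ([315.3, 156.5], 0.64)], 'cartridge_handle': [([317.1, 156.6], 0.65)], 'cartridge_keeper': [([314.7, 157.0], 0.8)]}
scene [('cartridge_center', [([341.3, 222.6], 0.78)]), ('cartridge_handle', [([341.3, 221.5], 0.85)])]
top [('cartridge_center', [([319.6, 244.5], 0.48)]), ('cartridge_handle', [([314.8, 243.1], 0.53)])]
```

View pics/w_fc.png

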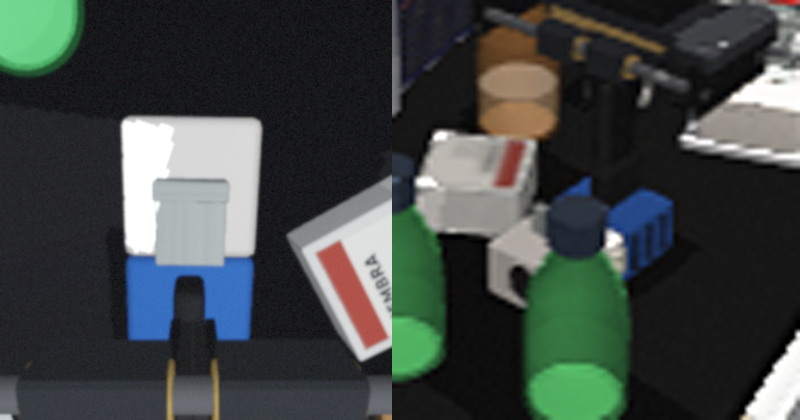

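```bash
python3 - <<'E'
from h import *
c,D=pickle.load(open('w_f.pkl','rb'))
S=cap('scene')
s=bot.read_state();p=s['position'];Rt=np.array(s['tcp_rot'])
u0=proj(S,[.48,.21,.04]).astype(int)
g=lambda q:((proj(S,q)-(u0-45))*408/90+[392,0]).round()
print('tip',g(p+Rt@[0,0,.011]),'tcp',g(p),'handle top',g([.494,.189,.064]),g([.494,.189,.038]))
f=lambda u,v:((u+.5)/1.4+180-.5,(v+.5)/1.4-.5)
for z in (.038,.0,.06):
  P=[onz(c,f(*q),z)[:2] for q in [(127,337),(122,118),(262,118),(252,337)]]
  print(z,P[1],P[2],np.linalg.norm(P[1]-P[2]))
m=(P[1]+P[2])/2
P=[onz(c,f(*q),.038)[:2] for q in [(122,118),(262,118)]];m=sum(P)/2
for z in(.038,.064):
  print('handle front',onz(c,f(188,277),z))
print('box white end in tool',Rt.T@(np.r_[m,.038]-p))
print('tip in wrist crop',(proj(c,p+Rt@[0,0,.011])-[180,0])*1.4)
hc=[(u,v) for u,v in [(580,185),(640,195),(672,205)]]
E
```

```text
tip [613. 184.] tcp [613. 169.] handle top [614. 155.] [613. 189.]
0.038 [0.4359 0.2661] [0.4934 0.2857] 0.06065610819736293
0.0 [0.4296 0.2662] [0.4982 0.2896] 0.07249759876484145
0.06 [0.4396 0.2661] [0.4906 0.2834] 0.05380050839513853
handle front [0.4861 0.2069 0.038 ]
handle front [0.4837 0.2147 0.064 ]
box white end in tool [ 0.0912 -0.0003  0.0151]
tip in wrist crop [192.2142 316.6619]
```

```bash
python3 - <<'E'
from h import *
cd,_=pickle.load(open('w_d.pkl','rb'));ce,_=pickle.load(open('w_e.pkl','rb'));cf,_=pickle.load(open('w_f.pkl','rb'))
fd=lambda u,v:((u+.5)*.375+260-.5,(v+.5)*.375-.5)
fe=lambda u,v:((u+.5)/2.3+200-.5,(v+.5)/2.3-.5)
print('mid',tri([ray(cd,fd(335,128)),ray(ce,fe(271,412))]))
print('front',tri([ray(cd,fd(386,127)),ray(ce,fe(271,368))]))
print('rear',tri([ray(cd,fd(284,128)),ray(ce,fe(271,455))]))
# finger gap visible? dark/bright profile across fingers in wrist f below tip
im=cv2.cvtColor(cv2.imread('pics/w_f.png'),cv2.COLOR_BGR2GRAY)
for r in (200,215,225,232,238,245): print(r,im[r,285:350:2].tolist())
S=cap('scene');s=bot.read_state();u=proj(S,s['position']);print('tcp scene px',u)
a,b=u.astype(int);g=cv2.cvtColor(S['image'],cv2.COLOR_BGR2GRAY)
for r in range(b-8,b+14): print(r,g[r,a-12:a+14].tolist())
E
```

```text
mid (array([0.4926, 0.1897, 0.0559]), [np.float64(0.1), np.float64(0.1)])
front (array([0.4854, 0.2097, 0.056 ]), [np.float64(0.3), np.float64(0.3)])
rear (array([0.4997, 0.1696, 0.0566]), [np.float64(0.1), np.float64(0.1)])
200 [104, 103, 105, 105, 104, 106, 105, 105, 107, 106, 71, 25, 29, 28, 28, 22, 26, 26, 26, 28, 75, 107, 105, 109, 107, 110, 108, 105, 108, 106, 107, 106, 107]
215 [104, 107, 104, 105, 101, 105, 104, 105, 103, 78, 35, 38, 43, 41, 44, 44, 46, 46, 52, 41, 45, 95, 106, 104, 106, 105, 104, 108, 106, 106, 108, 106, 107]
225 [105, 105, 103, 104, 103, 102, 104, 109, 102, 79, 37, 42, 46, 45, 43, 48, 49, 47, 50, 40, 48, 98, 108, 103, 105, 107, 104, 107, 105, 106, 105, 103, 108]
232 [105, 105, 105, 105, 104, 104, 102, 104, 78, 26, 22, 28, 28, 30, 31, 30, 42, 34, 35, 36, 28, 27, 24, 23, 52, 101, 104, 109, 106, 106, 104, 104, 105]
238 [101, 102, 101, 103, 108, 105, 104, 99, 50, 21, 26, 25, 32, 33, 33, 37, 36, 29, 37, 32, 27, 29, 18, 26, 33, 88, 107, 103, 100, 105, 105, 105, 106]
245 [35, 41, 40, 36, 36, 39, 42, 40, 34, 25, 25, 26, 32, 39, 33, 34, 41, 38, 25, 30, 36, 25, 17, 2
[... 1775 characters left out ...]
 70, 69, 69, 69, 69, 70, 69, 68, 61, 44]
219 [51, 51, 51, 51, 53, 52, 51, 50, 50, 49, 47, 50, 63, 72, 69, 70, 69, 69, 69, 69, 70, 68, 64, 57, 52, 42]
220 [51, 51, 51, 52, 52, 51, 51, 51, 52, 50, 42, 50, 66, 69, 68, 70, 69, 69, 70, 69, 67, 62, 49, 31, 38, 43]
221 [42, 45, 50, 51, 51, 52, 51, 52, 48, 42, 33, 48, 65, 69, 69, 69, 70, 69, 69, 65, 57, 52, 49, 33, 37, 43]
222 [34, 35, 41, 45, 48, 46, 46, 45, 41, 37, 33, 51, 65, 64, 67, 68, 69, 68, 62, 50, 33, 38, 49, 34, 37, 42]
223 [40, 39, 36, 37, 39, 38, 36, 39, 38, 37, 32, 139, 163, 90, 65, 66, 65, 58, 53, 50, 32, 37, 50, 34, 43, 49]
224 [40, 38, 38, 39, 39, 37, 38, 40, 39, 36, 27, 186, 255, 255, 139, 53, 51, 39, 44, 49, 33, 37, 51, 34, 41, 45]
```

Call:
move_arm(
  increments=[
    [0,0,0,0,0,0,0.5],
    [0,0,0,0,0,0,0.5],
    [0,0,0,0,0,0,0.5],
    [0,0,0,0,0,0,0.5],
    [0,0,0,0,0,0,0.5],
    [0,0,0,0,0,0,0.5],
    [0,0,0.005,0,0,0,0.5],
    [0,0,0.01,0,0,0,0.5],
    [0,0,0.01,0,0,0,0.5],
  ],
)

```text
time_s: 15.18
position: [0.4939, 0.1895, 0.0498]
tcp_rot: [[-0.321, 0.947, -0.001], [0.947, 0.321, -0.0], [0.0, -0.001, -1.0]]
force: [-0.4, 0.1, 0.3]
opening: 0.488
grasp_force: 0.0
```

```bash
python3 - <<'E'
from h import *
s=bot.read_state();print(s['position'],s['force'],s['opening'],s['grasp_force'])
c,D=snap('g',['cartridge_center'])
im=cv2.imread('pics/w_g.png')[60:300,200:440];cv2.imwrite('pics/w_gc.png',cv2.resize(im,(600,600),interpolation=cv2.INTER_CUBIC))
E
```

```text
[0.4939 0.1895 0.0498] [-0.4055  0.0695  0.2927] 0.4877099818845481 0.0
```

View pics/w_gc.png

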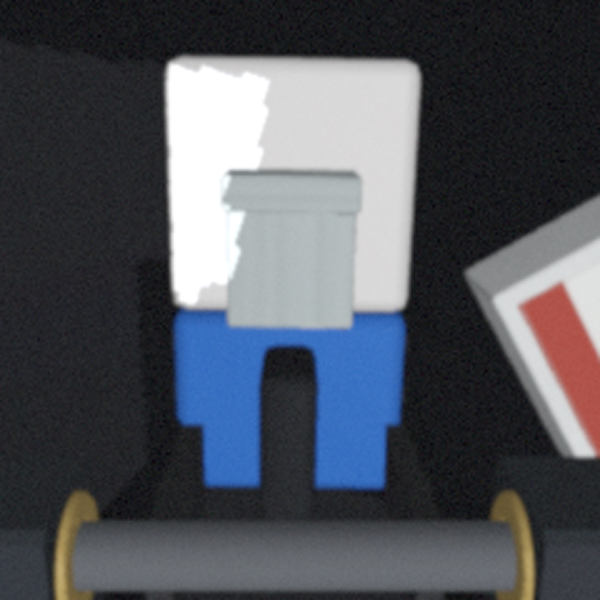

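This view shows the open fingertips on both sides of the black handle (tips at px 190,430 and 400,430; handle at 290,420). I'll close again from this slightly lower height.

Call:
move_arm(
  increments=[
    [0,0,0,0,0,0,0],
    [0,0,0,0,0,0,0],
    [0,0,0,0,0,0,0],
    [0,0,0,0,0,0,0],
    [0,0,0,0,0,0,0],
    [0,0,0,0,0,0,0],
    [0,0,0,0,0,0,0],
    [0,0,0,0,0,0,0],
    [0,0,0,0,0,0,0],
  ],
)

```text
time_s: 16.03
position: [0.4942, 0.1896, 0.0502]
tcp_rot: [[-0.321, 0.947, 0.0], [0.947, 0.321, 0.0], [0.0, 0.0, -1.0]]
force: [-0.2, -0.1, -0.2]
opening: 0.009
grasp_force: 0.0
```

The fingers closed on nothing again. The tips also appear nearer the camera than they should, about 2 cm higher than stated. I'll open and feel downwards carefully.

Call:
move_arm(
  increments=[
    [0,0,0,0,0,0,0.5],
    [0,0,0,0,0,0,0.5],
    [0,0,0,0,0,0,0.5],
    [0,0,0,0,0,0,0.5],
    [0,0,0,0,0,0,0.5],
    [0,0,0,0,0,0,0.5],
    [0,0,0.005,0,0,0,0.5],
    [0,0,0.01,0,0,0,0.5],
  ],
)

```text
time_s: 16.7
position: [0.4943, 0.1896, 0.0471]
tcp_rot: [[-0.321, 0.947, 0.0], [0.947, 0.321, 0.0], [-0.0, 0.0, -1.0]]
force: [0.1, 0.2, 0.5]
opening: 0.479
grasp_force: 0.0
```

```bash
python3 - <<'E'
from h import *
s=bot.read_state();print(s['position'],s['force'],s['opening'],s['grasp_force'])
c,D=snap('h',['cartridge_center']);print(np.array(c['K']))
g=cv2.cvtColor(cv2.imread('pics/w_h.png'),cv2.COLOR_BGR2GRAY)
S=cap('scene')
for w,h in ((.0,.011),(.0,-.017)): 
  for yy in (-.021,.021): print(proj(c,s['position']+np.array(s['tcp_rot'])@[.0095,yy,h]),proj(S,s['position']+np.array(s['tcp_rot'])@[.0095,yy,h]))
E
```

```text
[0.4943 0.1896 0.0471] [0.129  0.2246 0.541 ] 0.4790611228930822 0.0
[[301.7656   0.     317.3426]
 [  0.     301.7656 194.8021]
 [  0.       0.       1.    ]]
[285.9678 213.0435] [344.3925 220.1056]
[348.4427 213.1038] [332.9901 215.2615]
[281.1563 229.7791] [344.6226 211.8596]
[353.136  229.8507] [333.0815 207.1255]
```

The picture agrees with fingertips about 17 mm behind the TCP: predicted row 230 and columns 281 and 353 match what I saw. I'll keep going down in steps while watching the force.

Call:
move_arm(
  increments=[
    [0,0,0.01,0,0,0,0.5],
    [0,0,0.02,0,0,0,0.5],
    [0,0,0.03,0,0,0,0.5],
    [0,0,0.03,0,0,0,0.5],
  ],
)

```text
time_s: 17.18
position: [0.4937, 0.1895, 0.0374]
tcp_rot: [[-0.321, 0.947, -0.001], [0.947, 0.321, -0.0], [0.0, -0.001, -1.0]]
force: [-0.2, 0.7, 0.7]
opening: 0.503
grasp_force: 0.0
```

Call:
move_arm(
  increments=[
    [0,0,0.01,0,0,0,0.5],
    [0,0,0.02,0,0,0,0.5],
    [0,0,0.02,0,0,0,0.5],
  ],
)

```text
time_s: 17.43
position: [0.4938, 0.1895, 0.0316]
tcp_rot: [[-0.321, 0.947, -0.001], [0.947, 0.321, -0.0], [0.0, -0.001, -1.0]]
force: [-0.1, -0.4, -0.3]
opening: 0.501
grasp_force: 0.0
```

Call:
move_arm(
  increments=[
    [0,0,0.01,0,0,0,0.5],
    [0,0,0.015,0,0,0,0.5],
    [0,0,0.015,0,0,0,0.5],
  ],
)

```text
time_s: 17.68
position: [0.4939, 0.1895, 0.0273]
tcp_rot: [[-0.321, 0.947, -0.001], [0.947, 0.321, -0.0], [0.0, -0.001, -1.0]]
force: [0.1, -0.0, -0.7]
opening: 0.502
grasp_force: 0.0
```

Call:
move_arm(
  increments=[
    [0,0,0.005,0,0,0,0.1],
    [0,0,0.005,0,0,0,0],
    [0,0,0.005,0,0,0,0],
    [0,0,0.005,0,0,0,0],
    [0,0,0.005,0,0,0,0],
    [0,0,0.005,0,0,0,0],
    [0,0,0.005,0,0,0,0],
    [0,0,0.005,0,0,0,0],
  ],
)

```text
time_s: 18.35
position: [0.4935, 0.1893, 0.0262]
tcp_rot: [[-0.321, 0.947, -0.001], [0.947, 0.321, -0.0], [0.0, -0.001, -1.0]]
force: [-1.7, -1.7, 1.4]
opening: 0.156
grasp_force: 30.0
```

The handle is gripped (opening 0.156 is about 14 mm). Before placing, I'm checking where the wash bottle stands relative to the gripper body, and refining the dock pose.

```bash
python3 - <<'E'
from h import *
cb,_=pickle.load(open('w_b.pkl','rb'));cd,_=pickle.load(open('w_d.pkl','rb'))
# wash bottle colour in w_b, w_d, top: segment red cap
T=cv2.imread('pics/top0.png');ct=cap('top')
def red(im,box):
    x0,y0,x1,y1=box;h=cv2.cvtColor(im[y0:y1,x0:x1],cv2.COLOR_BGR2HSV)
    m=((h[...,0]<8)|(h[...,0]>172))&(h[...,1]>150)&(h[...,2]>90);y,x=np.nonzero(m);return (x.mean()+x0,y.mean()+y0,len(x))
rt=red(T,(405,125,440,165));rs=red(cv2.imread('pics/scene0.png'),(350,125,375,150));rd=red(cv2.imread('pics/w_d.png'),(0,150,80,260))
print(rt,rs,rd); cs=cap('scene')
print('cap',tri([ray(ct,rt[:2]),ray(cs,rs[:2])]),tri([ray(ct,rt[:2]),ray(cs,rs[:2]),ray(cd,rd[:2])]))
print('base b',onz(cb,(387,225),0))
# lever in w_d
D=cv2.imread('pics/w_d.png');r=red(D,(100,0,260,90));B=cv2.imread('pics/w_b.png');r2=red(B,(290,130,350,170));print('lever red',r,r2,tri([ray(cd,r[:2]),ray(cb,r2[:2])]))
# white wash body mask widths in w_d
h=cv2.cvtColor(D,cv2.COLOR_BGR2HSV);m=(h[...,1]<40)&(h[...,2]>130)
for row in range(130,215,8): 
    x=np.nonzero(m[row,0:200])[0];print(row,(x.min(),x.max(),len(x)) if len(x) else None)
E
```

```text
(np.float64(425.2352941176471), np.float64(147.3235294117647), 68) (np.float64(362.96666666666664), np.float64(136.03333333333333), 60) (np.float64(43.42496050552923), np.float64(207.52527646129542), 1266)
cap (array([ 0.7476, -0.0765,  0.1509]), [np.float64(1.2), np.float64(1.2)]) (array([ 0.748 , -0.0768,  0.1513]), [np.float64(1.3), np.float64(1.4), np.float64(1.2)])
base b [ 0.7582 -0.0838  0.    ]
lever red (np.float64(164.04852071005917), np.float64(53.279289940828406), 845) (np.float64(323.1625441696113), np.float64(148.2190812720848), 283) (array([ 0.5773, -0.0077,  0.1245]), [np.float64(0.5), np.float64(0.5)])
130 (np.int64(30), np.int64(163), 48)
138 (np.int64(34), np.int64(52), 19)
146 (np.int64(37), np.int64(55), 19)
154 (np.int64(41), np.int64(137), 40)
162 (np.int64(45), np.int64(148), 84)
170 (np.int64(48), np.int64(149), 101)
178 (np.int64(44), np.int64(135), 90)
186 (np.int64(0), np.int64(110), 76)
194 (np.int64(61), np.int64(111), 51)
202 (np.int64(67), np.int64(111), 45)
210 (np.int64(29), np.int64(101), 39)
```

Call:
move_arm(
  increments=[
    [0,0,0,0,0,0,0.4],
    [0,0,0,0,0,0,0.45],
    [0,0,0,0,0,0,0.45],
    [0,0,0,0,0,0,0.45],
    [0.003,0,-0.009,0,-0.028,0,0.45],
    [0.006,0,-0.009,0,-0.056,0,0.45],
    [0.009,0,-0.009,0,-0.0833,0,0.45],
    [0.009,0,-0.009,0,-0.0833,0,0.45],
  ],
)

```text
time_s: 19.12
position: [0.4925, 0.1947, 0.0284]
tcp_rot: [[-0.315, 0.945, 0.085], [0.913, 0.326, -0.246], [-0.26, 0.0, -0.966]]
force: [-0.3, -0.3, -0.4]
opening: 0.447
grasp_force: 0.0
```

Call:
move_arm(
  increments=[
    [0,0,0,0,0,0,0],
    [0,0,0,0,0,0,0],
    [0,0,0,0,0,0,0],
    [0,0,0,0,0,0,0],
    [0,0,0,0,0,0,0],
    [0,0,0,0,0,0,0],
    [0,0,0,0,0,0,0],
  ],
)

```text
time_s: 19.7
position: [0.4934, 0.1912, 0.029]
tcp_rot: [[-0.31, 0.947, 0.083], [0.915, 0.321, -0.246], [-0.259, -0.001, -0.966]]
force: [0.4, -1.8, 0.8]
opening: 0.161
grasp_force: 30.0
```

```bash
cat >> h.py <<'E'
DO=np.array([.5945,-.029,0.]);DY=129.4
def dk(x,y,z):
    a=np.radians(DY);return DO+np.array([np.cos(a)*x-np.sin(a)*y,np.sin(a)*x+np.cos(a)*y,z])
def todk(p):
    a=np.radians(DY);d=np.array(p)-DO;return np.array([np.cos(a)*d[0]+np.sin(a)*d[1],-np.sin(a)*d[0]+np.cos(a)*d[1],d[2]])
def pitch(psi,deg): return down(psi)@R.from_euler('y',deg,degrees=True).as_matrix()
E
python3 - <<'E'
from h import *
s=bot.read_state();p=s['position'];Rt=np.array(s['tcp_rot']);print(p,s['force'],s['opening'],s['grasp_force'],Rt)
ctr=np.array([.482,.2218,.019]);a=np.radians(108.4)
Rc=R.from_euler('z',a).as_matrix()
off=Rc.T@(p-ctr);Rct=Rc.T@Rt;print('tcp in cart',off)
pickle.dump((off,Rct),open('grip.pkl','wb'))
cb,_=pickle.load(open('w_b.pkl','rb'));q=onz(cb,(300/2+160,468/2),0);q2=onz(cb,(550/2+160,470/2),0);print('cab plane',.5*q[0]-.866*q[1],.5*q2[0]-.866*q2[1])
Rd=R.from_euler('z',DY,degrees=True).as_matrix()
for xd,z in ((-.050,.20),(-.050,.05),(-.05,.0305)):
    print(xd,z);t=dk(xd,0,0)+[0,0,z]+Rd@off;inc(t,Rd@Rct);print(t)
E
```

```text
[0.4934 0.1912 0.029 ] [ 0.3605 -1.832   0.8402] 0.16148037806464363 30.00052600807976 [[-0.3097  0.9472  0.0825]
 [ 0.9148  0.3205 -0.2458]
 [-0.2592 -0.0006 -0.9658]]
tcp in cart [-0.0327 -0.0012  0.01  ]
cab plane 0.4698000421653173 0.4713095161191421
-0.05 0.2
inc [-1.1798, 0.1846, -0.3081, -0.0302, -0.0001, -0.1127] rows>= 9.0
[ 0.6479 -0.0921  0.21  ]
-0.05 0.05
inc [-1.0502, 0.1849, 0.1748, -0.0302, -0.0001, -0.1127] rows>= 8.0
[ 0.6479 -0.0921  0.06  ]
-0.05 0.0305
inc [-1.0333, 0.185, 0.2376, -0.0302, -0.0001, -0.1127] rows>= 8.0
[ 0.6479 -0.0921  0.0405]
```

I'm regrasping with less pitch, so the camera stays clear of the raised loop.

Call:
move_arm(
  increments=[
    [0,0,0,0,0,0,0.35],
    [0,0,0,0,0,0,0.35],
    [0,0,0,0,0,0,0.35],
    [0.0035,0,0,0,0.02,0,0.35],
    [0.007,0,0,0,0.0389,0,0.35],
    [0.007,0,0,0,0.0389,0,0],
    [0.007,0,0,0,0.0389,0,0],
    [0.007,0,0,0,0.0389,0,0],
    [0.007,0,0,0,0.0389,0,0],
    [0.007,0,0,0,0.0389,0,0],
  ],
)

```text
time_s: 20.53
position: [0.4924, 0.1943, 0.0282]
tcp_rot: [[-0.319, 0.947, 0.045], [0.937, 0.322, -0.133], [-0.14, -0.0, -0.99]]
force: [-0.2, -1.4, 0.8]
opening: 0.158
grasp_force: 30.0
```

```bash
python3 - <<'E'
from h import *
s=bot.read_state();p=s['position'];Rt=np.array(s['tcp_rot']);print(p,s['force'],s['opening'],s['grasp_force'],Rt)
c,D=snap('i',['cartridge_keeper'])
# white end of cartridge: bright profile along central image columns
im=cv2.imread('pics/w_i.png');h=cv2.cvtColor(im,cv2.COLOR_BGR2HSV)
m=(h[...,1]<40)&(h[...,2]>130)
m[230:]=0;n,l,st,ce=cv2.connectedComponentsWithStats(m.astype(np.uint8))
for i in range(1,n):
    if st[i,4]>800:print(st[i],ce[i])
g=cv2.cvtColor(im,cv2.COLOR_BGR2GRAY)
E
```

```text
[0.4924 0.1943 0.0282] [-0.2062 -1.3962  0.8007] 0.15849635563159983 30.000162720680237 [[-0.3192  0.9466  0.0446]
 [ 0.9373  0.3223 -0.1325]
 [-0.1398 -0.0005 -0.9902]]
[   0    1   48   46 1357] [18.255  29.7657]
[  257    88   122   126 13127] [317.1428 147.8317]
[  395   129   159   101 10441] [481.2078 185.1786]
[  49  185   94   45 2213] [103.1441 214.0371]
```

```bash
cat >> h.py <<'E'
def place(off,xd,z,deg=8.0,y=0.0):
    """TCP pose for cartridge centre at dock xd, underside z above bench"""
    q=dk(xd+off[0],y+off[1],0);q[2]=z+.019+off[2];return q,pitch(DY,-deg)
E
python3 - <<'E'
from h import *
s=bot.read_state();p=s['position']
c,D=pickle.load(open('w_i.pkl','rb'))
e=onz(c,(318,88),.038);a=np.radians(108.7);u=np.array([np.cos(a),np.sin(a)]);v=np.array([-u[1],u[0]])
l=onz(c,(257,95),.038);r=onz(c,(378.5,95),.038);print('width',np.linalg.norm(l-r))
d=e[:2]-p[:2];print('end rel tcp',d@u,d@v,'  old est centre rel',(np.array([.482,.2218])-p[:2])@u)
off=np.array([.0575-d@u,0,p[2]-.019]);print('off',off);pickle.dump(off,open('off.pkl','wb'))
up=p+[0,0,.20]; inc(up)
for xd,z in ((-.050,.20),(-.050,.02),(-.05,.0115)):
    t,Rt=place(off,xd,z);print(t);inc(t,Rt)
print('waypoint at p+.2 then:')
E
```

```text
width 0.060351147967064665
end rel tcp 0.08941965940072401 -0.00022815629925445794   old est centre rel 0.029317364530923002
off [-0.0319  0.      0.0092]
inc [-0.093, -0.0003, -0.6602, 0.0, 0.0, 0.0] rows>= 5.0
[ 0.6465 -0.0923  0.2282]
inc [-1.1526, 0.1783, -0.511, -0.0161, 0.0001, -0.1134] rows>= 10.0
[ 0.6465 -0.0923  0.0482]
inc [-1.069, 0.1785, 0.0831, -0.0161, 0.0001, -0.1134] rows>= 8.0
[ 0.6465 -0.0923  0.0397]
inc [-1.065, 0.1785, 0.1112, -0.0161, 0.0001, -0.1134] rows>= 8.0
waypoint at p+.2 then:
```

Call:
move_arm(
  increments=[
    [-0.01,0,-0.07,0,0,0,0],
    [-0.03,0,-0.2,0,0,0,0],
    [-0.05,0,-0.33,0,0,0,0],
    [-0.07,0,-0.46,0,0,0,0],
    [-0.093,0,-0.66,0,0,0,0],
    [-0.093,0,-0.66,0,0,0,0],
    [-0.22,0.02,-0.65,0,0,-0.02,0],
    [-0.35,0.04,-0.63,0,0,-0.04,0],
    [-0.48,0.06,-0.61,0,0,-0.06,0],
    [-0.61,0.08,-0.59,0,0,-0.08,0],
  ],
)

```text
time_s: 21.47
position: [0.5649, 0.0529, 0.2282]
tcp_rot: [[-0.548, 0.836, 0.043], [0.826, 0.548, -0.131], [-0.133, -0.037, -0.99]]
force: [1.0, 0.2, -4.2]
opening: 0.158
grasp_force: 30.0
```

```bash
python3 - <<'E'
from h import *
s=bot.read_state();p=s['position'];print(p,s['force'],s['opening'],s['grasp_force'])
off=pickle.load(open('off.pkl','rb'));off[0]=-.031;pickle.dump(off,open('off.pkl','wb'))
for xd,z in ((-.050,.20),(-.050,.10)):
    t,Rt=place(off,xd,z);print(t);inc(t,Rt)
E
```

```text
[0.5649 0.0529 0.2282] [ 0.9882  0.1621 -4.1884] 0.15815150048450813 30.00217546665226
[ 0.6459 -0.0916  0.2282]
inc [-0.5457, -0.0385, 0.0746, -0.0162, -0.0026, -0.0322] rows>= 4.0
[ 0.6459 -0.0916  0.1282]
inc [-0.5014, -0.0263, 0.4047, -0.0162, -0.0026, -0.0322] rows>= 5.0
```

Call:
move_arm(
  increments=[
    [-0.14,-0.01,0.02,-0.008,-0.0013,-0.016,0],
    [-0.27,-0.02,0.04,-0.0162,-0.0026,-0.0322,0],
    [-0.41,-0.03,0.06,-0.0162,-0.0026,-0.0322,0],
    [-0.546,-0.0385,0.0746,-0.0162,-0.0026,-0.0322,0],
    [-0.546,-0.0385,0.0746,-0.0162,-0.0026,-0.0322,0],
    [-0.536,-0.035,0.15,-0.0162,-0.0026,-0.0322,0],
    [-0.526,-0.032,0.23,-0.0162,-0.0026,-0.0322,0],
    [-0.516,-0.03,0.3,-0.0162,-0.0026,-0.0322,0],
    [-0.516,-0.03,0.3,-0.0162,-0.0026,-0.0322,0],
  ],
)

```text
time_s: 22.22
position: [0.6408, -0.0896, 0.1543]
tcp_rot: [[-0.626, 0.776, 0.076], [0.769, 0.631, -0.104], [-0.129, -0.006, -0.992]]
force: [-2.2, 0.1, -4.9]
opening: 0.156
grasp_force: 30.0
```

```bash
python3 - <<'E'
from h import *
s=bot.read_state();p=s['position'];Rt=np.array(s['tcp_rot']);print(p,s['force'],s['opening'],s['grasp_force'],'dk',todk(p))
print(np.degrees(np.arctan2(-Rt[0,1]*-1,-Rt[1,1])) , 'tilt',Rt[2])
c,D=snap('j',['dock','lever_tip','loop_bar','cartridge_keeper']);print(D)
for n,q in [('baseL',(.0975,.05,.01)),('baseR',(.0975,-.05,.01)),('manL',(.098,.036,.048)),('manR',(.098,-.036,.048)),('manL0',(.027,.036,.048)),('railL',(-.02,.0335,.034)),('railR',(-.02,-.0335,.034))]: print(n,proj(c,dk(*q)))
im=cv2.imread('pics/w_j.png');g=cv2.cvtColor(im,cv2.COLOR_BGR2GRAY)
for r in range(0,140,8): 
    e=np.nonzero(np.abs(np.diff(g[r,230:420].astype(int)))>25)[0]+230;print(r,e.tolist())
E
```

```text
[ 0.6408 -0.0896  0.1543] [-2.1947  0.074  -4.9362] 0.15592707293435568 29.99823957681656 dk [-0.0763  0.0027  0.1543]
129.12499897529327 tilt [-0.1288 -0.0064 -0.9917]
{'dock': [([322.7, 41.0], 0.65), ([295.8, 63.8], 0.18)], 'lever_tip': [([322.8, 35.4], 0.64)], 'loop_bar': [([320.9, 23.0], 0.93)], 'cartridge_keeper': [([320.2, 160.8], 0.88)]}
baseL [261.6606 -33.4828]
baseR [379.9746 -34.3288]
manL [271.5916 -48.9174]
manR [370.2544 -49.6661]
manL0 [277.2946  57.7772]
railL [284.8498 113.0738]
railR [356.6698 112.8613]
0 [258, 274, 275, 276, 286, 366, 367, 384, 385]
8 [262, 277, 278, 291, 292, 363, 364, 379, 380]
16 [263, 264, 265, 267, 280, 281, 294, 359, 360, 361, 376, 377]
24 [263, 264, 265, 284, 375, 376, 416, 418]
32 [264, 265, 266, 272, 273, 276, 283, 284, 374, 375, 376, 413, 414, 416, 417]
40 [265, 266, 267, 292, 339, 374, 375, 413, 414, 416, 417]
48 [265, 266, 267, 299, 300, 301, 340, 341, 373, 374, 415, 418]
56 [266, 267, 268, 297, 298, 299, 342, 343, 372, 373, 374]
64 [266, 267, 268, 293, 294, 346, 347, 372, 373]
72 [266, 267, 268, 269, 297, 298, 299, 343, 344, 371, 372, 373]
80 [267, 268, 269, 272, 276, 277, 285, 287, 330, 355, 356, 371, 372]
88 [268, 269, 368, 370, 371, 372]
96 [257, 258, 375, 376, 377]
104 [255, 256, 257, 376, 377, 378]
112 [256, 257, 258, 376, 377]
120 [257, 258, 375, 376, 377]
128 [257, 258, 259, 374, 375, 376]
136 [257, 258, 259, 260, 374, 375, 376]
```

Call:
move_arm(
  increments=[
    [0,0,0,0,0,0,0],
    [0,0,0,0,0,0,0],
  ],
)

```text
time_s: 22.63
position: [0.6471, -0.0916, 0.1626]
tcp_rot: [[-0.625, 0.775, 0.093], [0.768, 0.632, -0.109], [-0.143, 0.003, -0.99]]
force: [0.1, 1.0, -3.7]
opening: 0.158
grasp_force: 30.0
```

```bash
python3 - <<'E'
from h import *
s=bot.read_state();p=s['position'];Rt=np.array(s['tcp_rot']);print(p,s['force'],'dk',todk(p))
c,D=snap('k',['dock'])
im=cv2.imread('pics/w_k.png');g=cv2.cvtColor(im,cv2.COLOR_BGR2GRAY)
xs=np.linspace(-.02,.0975,60)
L=np.array([proj(c,dk(x,.05,.01)) for x in xs]);Rr=np.array([proj(c,dk(x,-.05,.01)) for x in xs])
for r in range(24,92,8):
    row=g[r].astype(int);d=np.diff(row)
    lo=225+np.argmax(np.abs(np.diff(row[225:272])));
    e=[i for i in np.nonzero(np.abs(d[225:415])>20)[0]+225]
    print(r,'pred',np.interp(r,L[::-1,1],L[::-1,0]).round(1),np.interp(r,Rr[::-1,1],Rr[::-1,0]).round(1),'seen',e)
for r in (108,120,132,144): print(r,[i for i in np.nonzero(np.abs(np.diff(g[r].astype(int)))[225:415]>20)[0]+225])
off=pickle.load(open('off.pkl','rb'))
t,Q=place(off,-.05,.10);inc(t,Q)
t,Q=place(off,-.05,.02);inc(t,Q)
E
```

```text
[ 0.6471 -0.0916  0.1626] [ 0.0791  1.0285 -3.7092] dk [-0.0818 -0.001   0.1626]
24 pred 261.0 369.4 seen [np.int64(259), np.int64(260), np.int64(261), np.int64(270), np.int64(273), np.int64(295), np.int64(333), np.int64(337), np.int64(367), np.int64(368), np.int64(369), np.int64(407), np.int64(408), np.int64(409), np.int64(410)]
32 pred 261.5 368.9 seen [np.int64(260), np.int64(261), np.int64(262), np.int64(287), np.int64(291), np.int64(295), np.int64(296), np.int64(332), np.int64(333), np.int64(336), np.int64(367), np.int64(368), np.int64(369), np.int64(407), np.int64(408), np.int64(409), np.int64(410)]
40 pred 262.1 368.4 seen [np.int64(260), np.int64(261), np.int64(262), np.int64(292), np.int64(293), np.int64(294), np.int64(295), np.int64(334), np.int64(335), np.int64(366), np.int64(367), np.int64(368), np.int64(369), np.int64(409), np.int64(410), np.int64(411), np.int64(412), np.int64(413)]
48 pred 262.7 367.9 seen [np.int64(261), np.int64(262), np.int64(263), np.int64(291), np.int64(292), np.int64(336), np.int64(337), np.int64(366), np.int64(367), np.int64(368)]
56 pred 263.3 3
[... 869 characters left out ...]
nt64(265), np.int64(266), np.int64(268), np.int64(269), np.int64(319), np.int64(364), np.int64(365), np.int64(366), np.int64(373)]
108 [np.int64(256), np.int64(257), np.int64(258), np.int64(376), np.int64(377), np.int64(378)]
120 [np.int64(257), np.int64(258), np.int64(259), np.int64(375), np.int64(376), np.int64(377)]
132 [np.int64(257), np.int64(258), np.int64(259), np.int64(260), np.int64(264), np.int64(374), np.int64(375), np.int64(376), np.int64(397), np.int64(398)]
144 [np.int64(258), np.int64(259), np.int64(260), np.int64(373), np.int64(374), np.int64(375)]
inc [0.0177, -0.0025, 0.1114, 0.0007, 0.001, -0.0015] rows>= 1.0
inc [0.0557, -0.0033, 0.3753, 0.0007, 0.001, -0.0015] rows>= 3.0
```

The dock model matches the picture to about 1 mm. Lowering the cartridge into the bay.

Call:
move_arm(
  increments=[
    [0.018,-0.005,0.111,0,0.001,-0.0015,0],
    [0.031,-0.005,0.2,0,0.001,-0.0015,0],
    [0.043,-0.005,0.29,0,0.001,-0.0015,0],
    [0.051,-0.005,0.34,0,0.001,-0.0015,0],
    [0.056,-0.005,0.375,0,0.001,-0.0015,0],
    [0.058,-0.005,0.39,0,0.001,-0.0015,0],
    [0.06,-0.005,0.403,0,0.001,-0.0015,0],
    [0.06,-0.005,0.403,0,0.001,-0.0015,0],
    [0.06,-0.005,0.403,0,0.001,-0.0015,0],
  ],
)

```text
time_s: 23.48
position: [0.6459, -0.092, 0.04]
tcp_rot: [[-0.629, 0.772, 0.091], [0.765, 0.635, -0.106], [-0.14, 0.003, -0.99]]
force: [-0.4, -0.2, -4.4]
opening: 0.161
grasp_force: 30.0
```

```bash
python3 - <<'E'
from h import *
s=bot.read_state();p=s['position'];print(p,s['force'],s['opening'],s['grasp_force'],'dk',todk(p))
c,D=snap('l',['dock','cartridge_keeper','lever_tip','loop_bar']);print(D)
off=pickle.load(open('off.pkl','rb'))
im=cv2.imread('pics/w_l.png');g=cv2.cvtColor(im,cv2.COLOR_BGR2GRAY)
print('cart front edge pred row if x=',[(x,proj(c,dk(x+.0575,.025,.048)).round(1)) for x in(-.055,-.05,-.045)],'seal face px',proj(c,dk(.0125,.02,.044)))
for col in (275,282,290,345,352,360): print(col,g[60:150:3,col].tolist())
t,Q=place(off,-.044,.010);inc(t,Q)
E
```

```text
[ 0.6459 -0.092   0.04  ] [-0.4066 -0.2385 -4.3502] 0.16101810596244956 29.99839335680008 dk [-0.0813  0.0003  0.04  ]
{'dock': [([317.7, 57.1], 0.84)], 'cartridge_keeper': [([317.8, 162.7], 0.64)], 'lever_tip': [([322.1, 45.7], 0.8)], 'loop_bar': []}
cart front edge pred row if x= [(-0.055, array([268.2,  99.3])), (-0.05, array([267.5,  88.9])), (-0.045, array([266.8,  78.1]))] seal face px [277.9353  77.5591]
275 [99, 98, 94, 91, 89, 82, 178, 255, 255, 241, 165, 193, 255, 255, 255, 255, 255, 255, 255, 255, 255, 255, 255, 255, 255, 255, 255, 255, 255, 255]
282 [99, 99, 99, 92, 86, 79, 179, 255, 255, 242, 166, 196, 255, 255, 255, 255, 255, 255, 216, 216, 214, 217, 216, 217, 216, 248, 224, 255, 255, 255]
290 [98, 98, 98, 93, 91, 82, 179, 255, 255, 241, 163, 198, 255, 255, 255, 255, 228, 216, 216, 216, 216, 216, 217, 217, 217, 216, 215, 216, 200, 126]
345 [100, 99, 97, 96, 91, 84, 107, 203, 206, 183, 150, 163, 198, 210, 217, 217, 217, 217, 217, 217, 217, 217, 217, 217, 218, 218, 217, 218, 204, 124]
352 [99, 98, 96, 94, 88, 83, 109, 200, 200, 176, 149, 164, 198, 207, 217, 216, 218, 218, 217, 217, 217, 216, 218, 218, 219, 217, 218, 218, 217, 217]
360 [98, 100, 99, 95, 90, 84, 110, 203, 204, 177, 149, 163, 199, 209, 217, 217, 217, 216, 217, 218, 217, 217, 218, 218, 217, 218, 217, 218, 217, 218]
inc [0.0201, 0.0019, 0.0023, 0.0007, 0.0, 0.0] rows>= 1.0
```

Call:
move_arm(
  increments=[
    [0,0,0.004,0,0,0,0],
    [0.005,0,0.005,0,0,0,0],
    [0.01,0,0.005,0,0,0,0],
    [0.015,0,0.005,0,0,0,0],
    [0.02,0,0.005,0,0,0,0],
    [0.022,0,0.005,0,0,0,0],
    [0.022,0,0.005,0,0,0,0],
  ],
)

```text
time_s: 24.32
position: [0.6434, -0.0879, 0.0383]
tcp_rot: [[-0.628, 0.772, 0.094], [0.765, 0.635, -0.108], [-0.143, 0.004, -0.99]]
force: [2.4, -3.1, 5.4]
opening: 0.153
grasp_force: 30.0
```

Call:
move_arm(
  increments=[
    [0.002,0,0,0,0,0,0.3],
    [0.002,0,0,0,0,0,0.4],
    [0.002,0,0,0,0,0,0.4],
    [0.002,0,0,0,0,0,0.4],
    [0.002,0,0,0,0,0,0.4],
    [-0.012,0,-0.1,0,0,0,0.4],
    [-0.024,0,-0.2,0,0,0,0.4],
    [-0.04,0,-0.33,0,0,0,0.4],
    [-0.06,0,-0.46,0,0,0,0.3],
    [-0.07,0,-0.6,0,0,0,0],
  ],
)

```text
time_s: 25.15
position: [0.6373, -0.0838, 0.2179]
tcp_rot: [[-0.629, 0.773, 0.086], [0.766, 0.635, -0.105], [-0.136, 0.0, -0.991]]
force: [1.2, -0.9, -0.4]
opening: 0.321
grasp_force: 0.0
```

```bash
python3 - <<'E'
from h import *
s=bot.read_state();p=s['position'];print(p,s['force'],s['opening'],'dk',todk(p),s['joint_positions'])
c,D=snap('m',['dock','cartridge_keeper','cartridge_handle','lever_tip','loop_bar','loop_hinge']);print(D)
cb,_=pickle.load(open('w_b.pkl','rb'))
im=cv2.imread('pics/w_m.png');h=cv2.cvtColor(im,cv2.COLOR_BGR2HSV)
red=((h[...,0]<8)|(h[...,0]>172))&(h[...,1]>150)&(h[...,2]>90);y,x=np.nonzero(red[:230,200:440]);print('red',x.mean()+200,y.mean(),len(x))
blue=(h[...,0]>100)&(h[...,0]<130)&(h[...,1]>150)&(h[...,2]>60)
b=blue[:,250:390];ys,xs=np.nonzero(b);print('blue rows',np.percentile(ys,[0,1,5,50,95,99,100]),'cols',np.percentile(xs,[1,99])+250)
for x_ in(-.05,-.045): print(x_,'front edge',proj(c,dk(x_+.0575,0,.048)),'blue/white div?',proj(c,dk(x_-.0575,0,.048)))
print('bar pred z.165',proj(c,dk(.057,0,.165)),proj(c,dk(.0448,0,.166)))
g=cv2.cvtColor(im,cv2.COLOR_BGR2GRAY)
for col in (272,285,345,360): print(col,g[0:200:4,col].tolist())
E
```

```text
[ 0.6373 -0.0838  0.2179] [ 1.1523 -0.8525 -0.3599] 0.3207036143778253 dk [-0.0695  0.0017  0.2179] [-15.1423  28.6335  83.549   -5.1499  61.5259 -52.3382]
{'dock': [([316.4, 49.4], 0.82), ([434.7, 41.4], 0.29)], 'cartridge_keeper': [([319.6, 130.2], 0.85), ([391.5, 210.2], 0.61), ([321.7, 36.2], 0.42)], 'cartridge_handle': [([320.5, 128.1], 0.72)], 'lever_tip': [([319.9, 38.6], 0.67)], 'loop_bar': [([321.1, 16.7], 0.65)], 'loop_hinge': [([316.9, 44.7], 0.61), ([392.8, 209.6], 0.49)]}
red 319.1778711484594 67.73669467787114 714
blue rows [  4. 141. 144. 162. 180. 182. 182.] cols [293. 345.]
-0.05 front edge [318.9477  83.8254] blue/white div? [318.6661 184.7424]
-0.045 front edge [318.9619  78.7389] blue/white div? [318.6768 180.9105]
bar pred z.165 [319.8811  16.0157] [319.8106  37.7268]
272 [208, 188, 154, 168, 154, 100, 72, 92, 84, 68, 54, 48, 43, 45, 43, 37, 39, 32, 36, 40, 43, 40, 39, 40, 37, 40, 41, 38, 46, 41, 37, 35, 38, 41, 41, 32, 44, 35, 39, 43, 39, 38, 41, 41, 36, 38, 32, 40, 69, 124]
285 [255, 255, 170, 186, 167, 174, 179, 112, 115, 115, 115, 144, 255, 255, 255, 255, 255, 255, 255, 255, 136, 138, 138, 137, 138, 142, 145, 148, 153, 157, 158, 162, 167, 174, 188, 194, 195, 200, 196, 201, 204, 206, 159, 35, 40, 40, 39, 39, 40, 119]
345 [205, 205, 167, 186, 169, 148, 207, 208, 207, 204, 172, 170, 197, 210, 203, 195, 206, 206, 207, 206, 184, 209, 215, 212, 213, 211, 210, 210, 207, 206, 203, 204, 200, 199, 192, 100, 96, 93, 96, 92, 86, 92, 61, 65, 57, 28, 24, 38, 35, 37]
360 [109, 100, 169, 183, 169, 122, 110, 108, 115, 98, 173, 203, 203, 202, 201, 199, 198, 197, 196, 193, 189, 179, 175, 170, 161, 137, 111, 107, 96, 72, 51, 41, 32, 26, 28, 23, 29, 20, 27, 24, 28, 29, 31, 25, 23, 22, 28, 91, 121, 124]
```

```bash
python3 - <<'E'
from h import *
for x,z in((.092,.205),(.092,.133)):
    t=dk(x,0.0005,z);print(t);inc(t,down(DY))
E
```

```text
[0.5357 0.0418 0.205 ]
inc [0.5353, 0.0055, -0.0395, -0.0005, 0.0428, 0.0001] rows>= 4.0
[0.5357 0.0418 0.133 ]
inc [0.5675, 0.0059, 0.1984, -0.0005, 0.0428, 0.0001] rows>= 5.0
```

Call:
move_arm(
  increments=[
    [0.13,0.0014,-0.03,0,0.011,0,0],
    [0.27,0.003,-0.04,0,0.022,0,0],
    [0.4,0.004,-0.04,0,0.033,0,0],
    [0.535,0.0055,-0.04,0,0.0428,0,0],
    [0.535,0.0055,-0.04,0,0.0428,0,0],
    [0.545,0.0055,0.04,0,0.0428,0,0],
    [0.556,0.006,0.12,0,0.0428,0,0],
    [0.5675,0.006,0.198,0,0.0428,0,0],
    [0.5675,0.006,0.198,0,0.0428,0,0],
  ],
)

```text
time_s: 26.25
position: [0.5333, 0.0416, 0.1294]
tcp_rot: [[-0.635, 0.773, -0.009], [0.773, 0.635, -0.001], [0.005, -0.007, -1.0]]
force: [-0.4, 0.2, 0.5]
opening: 0.004
grasp_force: 0.0
```

Call:
move_arm(
  increments=[
    [-0.02,0,0,0,0,0,0],
    [-0.045,0,0,0,0,0,0],
    [-0.07,0,0,0,0,0,0],
    [-0.09,0,0,0,0,0,0],
    [-0.11,0,0,0,0,0,0],
    [-0.13,0,0,0,0,0,0],
    [-0.15,0,0,0,0,0,0],
    [-0.17,0,0,0,0,0,0],
    [-0.19,0,0,0,0,0,0],
    [-0.19,0,0,0,0,0,0],
  ],
)

```text
time_s: 27.08
position: [0.5752, -0.0039, 0.1352]
tcp_rot: [[-0.634, 0.773, 0.005], [0.773, 0.634, -0.003], [-0.005, 0.002, -1.0]]
force: [0.3, 0.2, 0.4]
opening: 0.006
grasp_force: 0.0
```

```bash
python3 - <<'E'
from h import *
s=bot.read_state();p=s['position'];print(p,s['force'],s['opening'],'dk',todk(p))
S=cap('scene');T=cap('top')
for n,C in(('scene',S),('top',T)):
    print(n,{t:find(n,t,2) for t in('loop_bar','lever_tip','cartridge_keeper')})
    for nm,q in (('bar up',(.0448,0,.166)),('bar22',(.022,0,.163)),('bar down',(-.035,0,.057))): print(nm,proj(C,dk(*q)).round(1),end=' ')
    print()
E
```

```text
[ 0.5752 -0.0039  0.1352] [0.2626 0.1716 0.3686] 0.006378318686671961 dk [ 0.0316 -0.001   0.1352]
scene {'loop_bar': [([372.6, 155.1], 0.46)], 'lever_tip': [([377.7, 170.9], 0.75)], 'cartridge_keeper': [([385.4, 174.8], 0.66), ([378.5, 189.9], 0.4)]}
bar up [377.4 154. ] bar22 [378.9 152.2] bar down [380.3 174.7] 
top {'loop_bar': [([320.2, 207.9], 0.6), ([393.3, 209.9], 0.5)], 'lever_tip': [([396.6, 208.1], 0.44)], 'cartridge_keeper': [([397.3, 208.3], 0.45)]}
bar up [400.9 205.8] bar22 [406.6 201. ] bar down [412.3 195.3]
```

Call:
move_arm(
  increments=[
    [0,0,-0.13,0,0,0,0],
    [0,0,-0.26,0,0,0,0],
    [-0.07,0,-0.39,0,0,0,0],
    [-0.18,0,-0.42,0,0,0,0],
    [-0.25,0,-0.42,0,0,0,0],
    [-0.25,0,-0.42,0,0,0,0],
    [-0.25,0,-0.42,0,0,0,0],
  ],
)

```text
time_s: 28.07
position: [0.6212, -0.061, 0.2612]
tcp_rot: [[-0.634, 0.773, 0.003], [0.773, 0.634, -0.002], [-0.003, 0.001, -1.0]]
force: [1.0, 0.4, -0.1]
opening: 0.004
grasp_force: 0.0
```

```bash
python3 - <<'E'
from h import *
s=bot.read_state();p=s['position'];print(p,s['force'],'dk',todk(p))
c,D=snap('n',['dock','cartridge_keeper','lever_tip','loop_bar','loop_hinge','lever']);print(D)
im=cv2.imread('pics/w_n.png');g=cv2.cvtColor(im,cv2.COLOR_BGR2GRAY);h=cv2.cvtColor(im,cv2.COLOR_BGR2HSV)
red=((h[...,0]<8)|(h[...,0]>172))&(h[...,1]>150)&(h[...,2]>90);y,x=np.nonzero(red[:230,230:410]);print('red',x.mean()+230,y.mean(),len(x),x.min()+230,x.max()+230,y.min(),y.max())
for th in (1.5,1.57,1.65,1.75,1.9):
    q=(.0425+.072*np.cos(th)-.0085*np.sin(th),0,.058+.072*np.sin(th)+.0085*np.cos(th));print(th,proj(c,dk(*q)).round(1))
for nm,q in (('bar up',(.0448,0,.166)),('bar57',(.057,0,.165)),('bar22',(.022,0,.163)),('bar down',(-.035,0,.057)),('keeper',(-.0215,0,.057)),('cart front',(.0125,0,.048)),('cartback',(-.1025,0,.048)),('man front',(.098,0,.048)),('bar downL',(-.035,.032,.057)),('downR',(-.035,-.032,.057))): print(nm,proj(c,dk(*q)).round(1))
for col in (288,292,296,300,304,330,334,338,342,346,350): print(col,g[0:220:4,col].tolist())
E
```

```text
[ 0.6212 -0.061   0.2612] [ 0.9607  0.4283 -0.1243] dk [-0.0417 -0.0003  0.2612]
{'dock': [([317.3, 100.3], 0.88), ([320.0, 173.4], 0.74)], 'cartridge_keeper': [([319.7, 172.0], 0.72), ([317.4, 116.3], 0.28)], 'lever_tip': [([316.0, 116.8], 0.88), ([407.7, 91.7], 0.67), ([314.9, 101.6], 0.64)], 'loop_bar': [([337.0, 123.6], 0.64)], 'loop_hinge': [([315.9, 114.3], 0.62)], 'lever': [([316.2, 117.9], 0.96)]}
red 316.84039900249377 115.68827930174564 401 302 331 108 123
1.5 [316.9 102. ]
1.57 [316.9 107.4]
1.65 [316.9 113.4]
1.75 [316.9 120.5]
1.9 [316.9 130.4]
bar up [316.8  95.2]
bar57 [316.8  80.2]
bar22 [316.8 122. ]
bar down [317.  162.3]
keeper [317.  151.8]
cart front [317. 124.]
cartback [317.  209.3]
man front [316.9  50.1]
bar downL [292.1 162.3]
downR [341.9 162.3]
288 [30, 23, 25, 28, 26, 28, 25, 28, 27, 27, 29, 30, 97, 188, 207, 255, 255, 255, 254, 248, 248, 232, 228, 219, 223, 242, 253, 255, 255, 255, 255, 191, 153, 161, 157, 160, 163, 165, 168, 168, 181, 188, 194, 196, 199, 200, 199, 198, 199, 201, 65, 36, 38, 37, 34]
292 [18, 21, 27, 24, 26, 29, 30, 29, 21, 27, 29, 27, 15
[... 1884 characters left out ...]
15, 215, 215, 216, 215, 211, 186, 176, 177, 177, 175, 175, 175, 172, 172, 172, 163, 157, 155, 154, 141, 134, 127, 112, 109, 122, 109, 105, 107, 109, 102, 107, 29, 28, 40, 38, 36]
346 [29, 26, 26, 30, 24, 25, 28, 30, 25, 27, 29, 23, 66, 181, 192, 190, 173, 170, 161, 145, 182, 142, 143, 136, 157, 193, 204, 206, 209, 210, 209, 141, 121, 122, 122, 124, 125, 133, 133, 135, 139, 140, 143, 145, 143, 142, 145, 144, 146, 139, 44, 30, 39, 38, 32]
350 [21, 25, 28, 20, 24, 23, 27, 22, 26, 24, 23, 25, 30, 95, 198, 113, 145, 107, 100, 177, 206, 155, 110, 106, 207, 211, 211, 210, 210, 210, 211, 200, 199, 198, 199, 197, 197, 198, 197, 195, 191, 188, 183, 179, 178, 174, 170, 145, 135, 32, 31, 21, 38, 40, 37]
```

The pixel columns show the loop lying down: both arms run to a bar at row ~162, which is the spot predicted for a bar on the saddle. The lever is still at about 1.65 rad. Now I'll press the lever over.

Call:
move_arm(
  increments=[
    [0.05,0,0.08,0,0,0,0],
    [0.1,0,0.16,0,0,0,0],
    [0.139,0,0.26,0,0,0,0],
    [0.139,0,0.37,0,0,0,0],
    [0.139,0,0.48,0,0,0,0],
    [0.139,0,0.554,0,0,0,0],
    [0.139,0,0.554,0,0,0,0],
    [0.139,0,0.554,0,0,0,0],
  ],
)

```text
time_s: 29.08
position: [0.5944, -0.0281, 0.0941]
tcp_rot: [[-0.635, 0.772, 0.001], [0.772, 0.635, -0.002], [-0.002, -0.0, -1.0]]
force: [-0.4, -0.9, -0.1]
opening: 0.004
grasp_force: 0.0
```

```bash
python3 - <<'E'
from h import *
s=bot.read_state();p=s['position'];print(p,s['force'],'dk',todk(p))
c,D=snap('o',['lever_tip','loop_bar','cartridge_keeper','lever']);print(D)
im=cv2.imread('pics/w_o.png');h=cv2.cvtColor(im,cv2.COLOR_BGR2HSV)
red=((h[...,0]<8)|(h[...,0]>172))&(h[...,1]>150)&(h[...,2]>90);y,x=np.nonzero(red[:230,230:410]);print('red',x.mean()+230,y.mean(),len(x),y.min(),y.max())
for th in (1.57,1.65,1.75): print(th,proj(c,dk(.0425+.072*np.cos(th)-.0085*np.sin(th),0,.058+.072*np.sin(th)+.0085*np.cos(th))).round(1))
E
```

```text
[ 0.5944 -0.0281  0.0941] [-0.3772 -0.8863 -0.0824] dk [ 0.0007 -0.0005  0.0941]
{'lever_tip': [([318.2, 191.9], 0.77), ([314.0, 166.4], 0.5), ([319.9, 147.2], 0.49)], 'loop_bar': [([314.1, 168.1], 0.62)], 'cartridge_keeper': [([300.7, 231.6], 0.58)], 'lever': [([319.6, 188.9], 0.93)]}
red 316.04458874458874 206.78268398268398 2310 183 229
1.57 [316.  201.1]
1.65 [316.1 211.3]
1.75 [316.1 222.8]
```

Call:
move_arm(
  increments=[
    [0.04,0,-0.005,0,0,0,0],
    [0.07,0,-0.015,0,0,0,0],
    [0.101,0,-0.024,0,0,0,0],
    [0.142,0,-0.022,0,0,0,0],
    [0.182,0,-0.012,0,0,0,0],
    [0.218,0,0.006,0,0,0,0],
    [0.235,0,0.02,0,0,0,0],
    [0.235,0,0.02,0,0,0,0],
  ],
)

```text
time_s: 30.0
position: [0.548, 0.0277, 0.0876]
tcp_rot: [[-0.636, 0.772, -0.0], [0.772, 0.636, -0.001], [-0.001, -0.001, -1.0]]
force: [-1.1, 0.0, 0.4]
opening: 0.008
grasp_force: 0.1
```

```bash
python3 - <<'E'
from h import *
s=bot.read_state();p=s['position'];print(p,s['force'],'dk',todk(p))
c,D=snap('p',['lever_tip','loop_bar','cartridge_keeper','lever']);print(D)
im=cv2.imread('pics/w_p.png');h=cv2.cvtColor(im,cv2.COLOR_BGR2HSV)
red=((h[...,0]<8)|(h[...,0]>172))&(h[...,1]>150)&(h[...,2]>90);y,x=np.nonzero(red[:230,230:410]);print('red',x.mean()+230,y.mean(),len(x),y.min(),y.max())
for th in (.5,.6,.7,.8,.9,1.0): print(th,proj(c,dk(.0425+.072*np.cos(th)-.0085*np.sin(th),0,.058+.072*np.sin(th)+.0085*np.cos(th))).round(1))
E
```

```text
[0.548  0.0277 0.0876] [-1.0875  0.0323  0.3862] dk [ 0.0733 -0.0001  0.0876]
{'lever_tip': [([316.3, 221.0], 0.87), ([342.8, 231.9], 0.34)], 'loop_bar': [([341.4, 228.1], 0.78), ([315.8, 199.6], 0.47)], 'cartridge_keeper': [([319.3, 320.1], 0.57)], 'lever': [([315.2, 220.5], 0.61)]}
red 317.0631136044881 214.15147265077138 1426 200 229
0.5 [316.9 196.7]
0.6 [316.9 207.2]
0.7 [316.8 218.9]
0.8 [316.8 231.5]
0.9 [316.7 244.9]
1.0 [316.7 258.6]
```

Call:
move_arm(
  increments=[
    [0.015,0,0.017,0,0,0,0],
    [0.032,0,0.037,0,0,0,0],
    [0.044,0,0.055,0,0,0,0],
    [0.052,0,0.073,0,0,0,0],
    [0.058,0,0.088,0,0,0,0],
    [0.063,0,0.1,0,0,0,0],
    [0.063,0,0.1,0,0,0,0],
  ],
)

```text
time_s: 30.83
position: [0.5372, 0.0407, 0.0574]
tcp_rot: [[-0.635, 0.772, 0.0], [0.772, 0.635, -0.002], [-0.002, -0.001, -1.0]]
force: [0.2, 1.2, -1.0]
opening: 0.001
grasp_force: 0.0
```

Call:
move_arm(
  increments=[
    [0,0,0.006,0,0,0,0],
    [0,0,0.012,0,0,0,0],
    [0,0,0.012,0,0,0,0],
  ],
)

```text
time_s: 31.08
position: [0.5382, 0.0404, 0.055]
tcp_rot: [[-0.635, 0.773, 0.003], [0.773, 0.635, -0.002], [-0.003, 0.001, -1.0]]
force: [-0.1, 0.6, 1.2]
opening: 0.007
grasp_force: 0.1
```

Call:
move_arm(
  increments=[
    [0,0,0.005,0,0,0,0],
    [0,0,0.01,0,0,0,0],
    [0,0,0.01,0,0,0,0],
  ],
)

```text
time_s: 31.33
position: [0.5384, 0.0404, 0.0547]
tcp_rot: [[-0.635, 0.772, 0.004], [0.772, 0.635, -0.002], [-0.004, 0.001, -1.0]]
force: [-4.7, 1.3, 20.5]
opening: 0.003
grasp_force: 10.3
```

Call:
move_arm(
  increments=[
    [0,0,0.005,0,0,0,0],
    [0,0,0.008,0,0,0,0],
    [0,0,0.008,0,0,0,0],
  ],
)

```text
time_s: 31.58
position: [0.5384, 0.0404, 0.0544]
tcp_rot: [[-0.635, 0.772, 0.005], [0.772, 0.635, -0.003], [-0.005, 0.002, -1.0]]
force: [-8.1, 1.6, 35.7]
opening: 0.003
grasp_force: 18.1
```

It meets a hard stop at tip z of about 71 mm, so the lever is flat. Backing off to inspect.

Call:
move_arm(
  increments=[
    [0,0,-0.05,0,0,0,0],
    [0,0,-0.15,0,0,0,0],
    [0,0,-0.28,0,0,0,0],
    [-0.05,0,-0.41,0,0,0,0],
    [-0.18,0,-0.54,0,0,0,0],
    [-0.3,0,-0.66,0,0,0,0],
    [-0.42,0,-0.68,0,0,0,0],
    [-0.45,0,-0.68,0,0,0,0],
    [-0.45,0,-0.68,0,0,0,0],
    [-0.45,0,-0.68,0,0,0,0],
  ],
)

```text
time_s: 32.42
position: [0.6239, -0.0647, 0.2541]
tcp_rot: [[-0.633, 0.774, 0.004], [0.774, 0.633, -0.002], [-0.004, 0.002, -1.0]]
force: [-0.5, 1.0, -0.7]
opening: 0.003
grasp_force: 0.0
```

```bash
python3 - <<'E'
from h import *
s=bot.read_state();p=s['position'];print(p,s['force'],'dk',todk(p),s['time_s'])
c,D=snap('q',['cartridge_keeper','lever_tip','loop_bar','lever','cartridge_handle','bottle_center']);print(D)
im=cv2.imread('pics/w_q.png');g=cv2.cvtColor(im,cv2.COLOR_BGR2GRAY);h=cv2.cvtColor(im,cv2.COLOR_BGR2HSV)
red=((h[...,0]<8)|(h[...,0]>172))&(h[...,1]>150)&(h[...,2]>90);y,x=np.nonzero(red[:230,230:410]);print('red',x.mean()+230,y.mean(),len(x),'rows',y.min(),y.max())
for th in (0,.1,.2,.4):
  f=lambda r,o:proj(c,dk(.0425+r*np.cos(th)-o*np.sin(th),0,.058+r*np.sin(th)+o*np.cos(th))).round(1)[1]
  print(th,'tip top',f(.073,.013))
blue=(h[...,0]>100)&(h[...,0]<130)&(h[...,1]>150)&(h[...,2]>60);b=blue[110:,270:370];ys,xs=np.nonzero(b);print('blue rows',np.percentile(ys,[1,99])+110)
for x_ in(-.05,-.045,-.041): print(x_,'front',proj(c,dk(x_+.0575,.028,.048)).round(1),'back',proj(c,dk(x_-.0575,.02,.048)).round(1),'bar',proj(c,dk(x_+.0235,.028,.057)).round(1),proj(c,dk(x_+.0235,-.028,.057)).round(1))
for col in (291,293,295,297,299,317,335,337,339,341,343): print(col,g[90:216:3,col].tolist())
E
```

```text
[ 0.6239 -0.0647  0.2541] [-0.4769  0.9798 -0.6649] dk [-0.0463 -0.0001  0.2541] 32.4167
{'cartridge_keeper': [([317.6, 161.5], 0.59)], 'lever_tip': [([318.2, 70.8], 0.77)], 'loop_bar': [([333.9, 103.3], 0.94)], 'lever': [([318.0, 73.1], 0.72)], 'cartridge_handle': [([319.9, 158.6], 0.92), ([378.7, 221.3], 0.18)], 'bottle_center': [([468.9, 25.7], 0.73), ([334.8, 103.7], 0.63)]}
red 316.5629887054735 35.68288444830582 1151 rows 15 58
0 tip top 22.6
0.1 tip top 22.7
0.2 tip top 23.5
0.4 tip top 27.9
blue rows [166. 203.]
-0.05 front [294.5 124.6] back [302.4 211.3] bar [294.7 152.9] [339.4 152.9]
-0.045 front [294.4 120.5] back [302.3 207.8] bar [294.6 149. ] [339.5 148.9]
-0.041 front [294.4 117.2] back [302.3 205. ] bar [294.5 145.7] [339.6 145.7]
291 [250, 249, 250, 248, 246, 244, 246, 247, 245, 243, 234, 230, 231, 228, 216, 213, 214, 211, 192, 143, 141, 133, 131, 142, 151, 145, 145, 150, 142, 145, 146, 144, 143, 142, 139, 125, 39, 36, 38, 37, 40, 40]
293 [255, 255, 255, 255, 255, 255, 255, 255, 255, 255, 255, 255, 255, 255, 255, 255, 255, 255, 247, 209, 219, 212, 210, 207, 203, 15
[... 1240 characters left out ...]
, 220, 137, 113, 116, 125, 110, 110, 110, 111, 111, 112, 110, 113, 97, 28, 33, 38, 40]
339 [172, 173, 173, 175, 175, 175, 176, 175, 176, 180, 176, 180, 180, 179, 179, 180, 179, 182, 180, 202, 213, 214, 211, 211, 207, 120, 101, 106, 113, 101, 101, 96, 99, 98, 98, 94, 90, 68, 23, 35, 42, 36]
341 [184, 183, 184, 181, 180, 179, 181, 180, 183, 181, 182, 180, 179, 180, 179, 179, 177, 178, 172, 156, 156, 155, 151, 144, 153, 107, 91, 92, 99, 100, 90, 84, 98, 104, 89, 77, 36, 25, 26, 40, 36, 39]
343 [175, 178, 179, 176, 174, 181, 185, 187, 185, 189, 153, 141, 140, 145, 135, 130, 130, 128, 123, 110, 112, 112, 107, 111, 111, 109, 112, 122, 109, 110, 108, 107, 109, 107, 107, 102, 31, 31, 28, 43, 40, 39]
```

```bash
python3 - <<'E'
from h import *
c,_=pickle.load(open('w_q.pkl','rb'));print('bottle pred',proj(c,[.649,.164,.065]))
T=cap('top');print(find('top','bottle_center',3),proj(T,[.649,.164,.065]),find('top','beaker',1),find('top','filter_box',1))
print(workorder.hand_in())
E
```

```text
bottle pred [468.0902  24.7915]
[([279.6, 242.8], 0.86), ([341.8, 186.9], 0.66), ([301.3, 272.3], 0.55)] [343.7347 185.0491] [([369.3, 186.6], 0.65)] [([318.4, 208.1], 0.81)]
the job is handed in; nothing more can be done
None
```

I handed the job in at about 32 s of the 72 s. By the last camera measurements the bottle stands on the black bench top, and the cartridge is drawn home on the seal with the loop hooked and the lever flat; the hand-in returned no verdict.

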